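Fetch the spice tin from behind the sauce bottles

ROBOT

A 6-joint arm with a two-finger parallel gripper is mounted at the origin on the work surface. World frame = base frame: x ahead of the robot, y to its left, z up, the work surface at z = 0. Lengths are in m, angles in rad, forces in N, time in s.
With the tool pointing down it reaches from about 0.375 to 0.975 m from the base axis. Payload 3.8 kg.
Tool frame: the origin (TCP) lies between the finger pads; the fingertips stand 22 mm ahead of it and the grasp point (between the pads) lies 3 mm ahead of it (bot.finger_overhang is the distance from the TCP to the fingertips, in m); x points along the fingers, y is the direction in which the jaws open and shut, and the axes are right-handed (so a half turn about x gives the same grasp; the last joint's range is limited). The gripper opens to 85 mm and grips with 20 to 120 N. Pads are 22 mm wide; open, the fingers measure 114 mm over their backs; the gripper's body (76 mm by 85 mm) begins 54 mm behind the grasp point. The pads swing forward as they close: fully open they stand 13 mm farther back than shut.
Start: joints at [1.09, 0.264, 1.604, -0, 1.274, -0.037], TCP at [0.29, 0.61, 0.225] pointing down, gripper open.
Joint ranges: [-2.63, 2.63], [-0.94, 2.18], [0.31, 2.57], [-1.31, 4.45], [0, 2.66], [-2.55, 2.55]. Speed limits (rad/s): [2.57, 2.57, 3.14, 3.14, 3.14, 3.14].

INTERFACE

Orientations are given as a rotation vector (axis times angle).
In Python, from workcell import bot gives the robot as it stands. The module is installed in compiled form; this text tells all that it offers.
- The arm moves only by the tool arm_command, never from a script. Its argument "series" is a list that holds one entry, the list of rows, each a list of 7 numbers: the turn, a rotation vector about the tool's x, y, z in rad, then the shift along the tool's x, y, z in cm, then the opening, from 0 (shut) to 1 (fully open). In form: [[[rx, ry, rz, x, y, z, grip], ...]]. A call has 1 to 10 rows; each row shifts and turns the pose as measured when the row begins, along the tool's axes as they then stand; what a row does not reach is not made up. A row lasts 1/10 s, in which the tool goes at most 50 mm and 8.59 degrees, less where a joint would pass 70% of its speed; a pose out of reach is approached as far as the arm can. A call is refused whole if a number of a shift passes 5 or a number of a turn 0.15, either way. A call with a gripper value outside its range is refused whole. The fingers move at their own pace and stop on an object; "newtons" is the grip in N (left out, the last holds). Time passes only in rows, so rows that do not move let the fingers close. It gives the time, the measured TCP pose, the force and the opening at its end, in the units of the state.
- bot.read_state(): the state, without advancing time (a new reading comes with each control period).
- bot.read_camera(name): name is "scene" or "side" or "wrist"; returns (picture, depth): 420x560x3 uint8, blue, green, red; 420x560 float32, m along the optical axis (not along the pixel's ray), 0 where there is no reading.
- bot.camera_info(name): a dict with "K" (3x3 intrinsics, pixels), "dist_coeffs" ([k1, k2, p1, p2, k3] as OpenCV has them; the pictures are not rectified), "extrinsics" (4x4, takes a point from camera to world coordinates). Camera axes: x right, y down, z forward; pixel columns grow to the right and rows downward; lengths in m; the calibration is good to about 2 mm. A picture is of the moment at which its call begins: read the wrist's pose just before it. camera_info takes no time and is no camera call; for the wrist camera it gives the pose at the moment of the call.
- bot.finish_job(): hands the job in, once; it reports no verdict.
The state is a dict: "time": time; "q": joint angles; "joint_vel": joint speeds; "joint_torque": joint torques, N m; "tool_pos": TCP position; "tcp_rot": TCP orientation; "wrist_force": force on the tool from outside, world axes, zero at the start; "torque": the same for the moment, N m; "width": opening from 0.0 (shut) to 1.0 (fully open).
Only numpy, scipy, OpenCV 4.12 (cv2) and the standard library are available. Lean on these libraries where they do the work, as an engineer would, in place of code of your own. Each camera call takes 0.05 s, during which the arm holds its last target.

TASK

The black-lidded spice tin stands behind the three sauce bottles: first clear all three bottles onto the blue board, then fetch the tin and set it in the middle of the small white plate, and only then put each bottle back in the middle of the coaster of its own colour. Keep the bottles and the tin upright throughout, and leave the orange-lidded tin where it is.

Things in the scene. Friction and masses are not known exactly. Their poses are not given: they have to be found in the camera images.
- bottle_red_mid (a point): red squeeze bottle, upright, round, about 0.25 kg. Body 54 mm in diameter and straight-sided to 74 mm above its underside, then a shoulder, a white cap and a short nozzle; 110 mm tall in all. The point is on its axis, 55 mm above its underside; z is its axis (up). It starts on the coaster of its colour.
- bottle_yellow_mid (a point): yellow squeeze bottle, upright, round, about 0.25 kg. Body 54 mm in diameter and straight-sided to 74 mm above its underside, then a shoulder, a white cap and a short nozzle; 110 mm tall in all. The point is on its axis, 55 mm above its underside; z is its axis (up). It starts on the coaster of its colour.
- bottle_green_mid (a point): green squeeze bottle, upright, round, about 0.25 kg. Body 54 mm in diameter and straight-sided to 74 mm above its underside, then a shoulder, a white cap and a short nozzle; 110 mm tall in all. The point is on its axis, 55 mm above its underside; z is its axis (up). It starts on the coaster of its colour.
- coaster_red: red round coaster, 76 mm in diameter, 3 mm thick, fixed on a 4 mm steel tray (the condiment station); origin at the centre of its underside, so a bottle stands 3 mm above it. The three coasters lie in an arc, 70 mm from the spice tin's starting place and at least 85 mm apart, centre to centre.
- coaster_yellow: yellow round coaster, 76 mm in diameter, 3 mm thick, fixed on a 4 mm steel tray (the condiment station); origin at the centre of its underside, so a bottle stands 3 mm above it. The three coasters lie in an arc, 70 mm from the spice tin's starting place and at least 85 mm apart, centre to centre.
- coaster_green: green round coaster, 76 mm in diameter, 3 mm thick, fixed on a 4 mm steel tray (the condiment station); origin at the centre of its underside, so a bottle stands 3 mm above it. The three coasters lie in an arc, 70 mm from the spice tin's starting place and at least 85 mm apart, centre to centre.
- spice_tin_mid (a point): low round steel spice tin with a black lid, upright, 56 mm in diameter (lid 57 mm), 44 mm tall, about 0.15 kg; the point is at its centre, 22 mm above its underside. It starts on the steel tray behind and between the three bottles, which leave no room for a gripper. A rail 30 mm high runs along the tray's far edge, about 60 mm from the tin's centre.
- board: blue flat plastic board, 220 x 220 mm, 8 mm thick, fixed; the side area for the bottles. Origin at the centre of its underside, x and y along its edges, z up. A small steel sauce cup (48 mm in diameter, 30 mm tall) stands on it, centred at x = +70, y = +70 mm of the board's frame; the rest is free.
- plate: small white flat plate, round, 88 mm in diameter, 6 mm thick, flat on top, fixed; origin at the centre of its underside, on the worktop. A little pepper pot (38 mm in diameter, 58 mm tall) stands about 100 mm from its centre on the robot's side and the orange-lidded tin about 100 mm away on the far side.
- other_tin_mid (a point): the other steel tin, with an orange lid, otherwise the same as the spice tin (56 mm in diameter, 44 mm tall); to be left alone. The point is at its centre, 22 mm above its underside, on the worktop.

How it is judged:
On the way, in this order (a step that is already met when the one before it is completed fails the run):
1. all three bottles stand on the blue board, the spice tin still in its place (within 30 mm) (x of bottle_red_mid in the frame of board between -0.11 and 0.11 m and y of bottle_red_mid in the frame of board between -0.11 and 0.11 m and height (world z) of each of bottle_red_mid, bottle_yellow_mid, bottle_green_mid below 0.07 m and angle between each of bottle_red_mid, bottle_yellow_mid, bottle_green_mid's own z axis and vertical below 0.15 rad and linear speed of each of bottle_red, bottle_yellow, bottle_green below 0.03 m/s and x of bottle_yellow_mid in the frame of board between -0.11 and 0.11 m and y of bottle_yellow_mid in the frame of board between -0.11 and 0.11 m and x of bottle_green_mid in the frame of board between -0.11 and 0.11 m and y of bottle_green_mid in the frame of board between -0.11 and 0.11 m and distance of spice_tin_mid from where it was at the start of the episode below 0.03 m), for 0.2 s.
2. the spice tin stands on the white plate while the three bottles still stand on the blue board (horizontal distance between spice_tin_mid and plate below 0.015 m and height (world z) of spice_tin_mid between 0.024 and 0.034 m and angle between each of spice_tin_mid, bottle_red_mid, bottle_yellow_mid, bottle_green_mid's own z axis and vertical below 0.15 rad and linear speed of each of spice_tin, bottle_red, bottle_yellow, bottle_green below 0.03 m/s and x of bottle_red_mid in the frame of board between -0.11 and 0.11 m and y of bottle_red_mid in the frame of board between -0.11 and 0.11 m and height (world z) of each of bottle_red_mid, bottle_yellow_mid, bottle_green_mid below 0.07 m and x of bottle_yellow_mid in the frame of board between -0.11 and 0.11 m and y of bottle_yellow_mid in the frame of board between -0.11 and 0.11 m and x of bottle_green_mid in the frame of board between -0.11 and 0.11 m and y of bottle_green_mid in the frame of board between -0.11 and 0.11 m), for 0.2 s.
At the end, for the whole second after the job is handed in: The spice tin stands upright on the white plate within 15 mm of its centre; the red, yellow and green bottles stand upright, each on the coaster of its own colour within 15 mm of its centre; all are at rest; the orange-lidded tin is within 20 mm of where it was (horizontal distance between spice_tin_mid and plate below 0.015 m and height (world z) of spice_tin_mid between 0.024 and 0.034 m and angle between each of spice_tin_mid, bottle_red_mid, bottle_yellow_mid, bottle_green_mid's own z axis and vertical below 0.15 rad and linear speed of each of spice_tin, bottle_red, bottle_yellow, bottle_green below 0.03 m/s and horizontal distance between bottle_red_mid and coaster_red below 0.015 m and height (world z) of bottle_red_mid between 0.056 and 0.069 m and horizontal distance between bottle_yellow_mid and coaster_yellow below 0.015 m and height (world z) of bottle_yellow_mid between 0.056 and 0.069 m and horizontal distance between bottle_green_mid and coaster_green below 0.015 m and height (world z) of bottle_green_mid between 0.056 and 0.069 m and distance of other_tin_mid from where it was at the start of the episode below 0.02 m); the robot touches nothing.
It fails at once if a bottle or the spice tin is tipped by more than about 35 degrees (angle between any of bottle_red_mid, bottle_yellow_mid, bottle_green_mid, spice_tin_mid's own z axis and vertical above 0.6 rad).
It fails at once if the orange-lidded tin is moved by more than 20 mm (distance of other_tin_mid from where it was at the start of the episode above 0.02 m).
It also fails if it takes over 149 s, if anything falls off the work surface, if the arm or the gripper's body presses on something with over 40 N, if the wrist force passes 120 N, or if a joint passes its speed limit or range.

## Working session

There is one attempt and no reset: what is moved stays moved. The work goes in short steps, Python scripts to look and compute and a tool call to move; the robot and the scene stay as the last step left them, time stands still between calls to the robot, and variables do not carry over. Pictures are saved under pics/ and viewed, and the job is handed in when it is done.

Besides the shell and the picture viewer there is one more tool, called after ">>>" by a JSON object that holds its "fn" and its "kwargs", one argument or row to a line. arm_command: Moves the arm, as the interface text tells. Its arguments: {"type":"object","properties":{"series":{"type":"array"},"newtons":{"type":"number"}},"required":["series"]}

```bash
mkdir -p pics
python3 - <<'E'
from workcell import bot
import cv2,numpy as np
print(bot.read_state())
for n in ["scene","side","wrist"]:
    i=bot.camera_info(n); p,d=bot.read_camera(n)
    print(n,np.round(i["K"],1).tolist(),i["dist_coeffs"],np.round(i["extrinsics"],3).tolist())
    cv2.imwrite(f"pics/{n}0.png",p); np.savez(f"{n}0.npz",p=p,d=d,E=i["extrinsics"],K=i["K"],D=i["dist_coeffs"])
E
```

```text
{'time': 0.0, 'q': array([ 1.09008360e+00,  2.64744838e-01,  1.60539268e+00, -1.46276305e-06,
        1.27370459e+00, -3.68785750e-02]), 'joint_vel': array([-0.00088087,  0.00017887,  0.00077578,  0.00014521, -0.00045064,
       -0.00119066]), 'joint_torque': array([ 1.17471402e-03, -5.15105045e+01, -3.67313612e+01,  2.85405031e-04,
        1.28287612e-02,  2.36313207e-05]), 'tool_pos': array([0.28948805, 0.60893543, 0.22395756]), 'tcp_rot': array([ 0.34637517,  1.54320277, -0.34981485]), 'wrist_force': array([ 0.46457304, -1.40671585, -0.04391167]), 'torque': array([-0.01196054,  0.00908671,  0.03313945]), 'width': 0.9999286671202312}
scene [[545.4, 0.0, 271.1], [0.0, 545.4, 212.8], [0.0, 0.0, 1.0]] [-0.03781404  0.          0.          0.          0.        ] [[0.434, 0.647, -0.627, 1.313], [0.901, -0.297, 0.317, -0.383], [0.019, -0.702, -0.712, 0.899], [0.0, 0.0, 0.0, 1.0]]
side [[430.4, 0.0, 272.1], [0.0, 430.4, 207.0], [0.0, 0.0, 1.0]] [-0.10330758  0.          0.          0.          0.        ] [[0.897, -0.298, 0.325, 0.285], [-0.441, -0.639, 0.631, -0.62], [0.02, -0.709, -0.705, 0.745], [0.0, 0.0, 0.0, 1.0]]
wrist [[303.4, 0.0, 278.6], [0.0, 303.4, 209.9], [0.0, 0.0, 1.0]] [-0.06258768  0.          0.          0.          0.        ] [[0.43, 0.862, 0.267, 0.222], [0.903, -0.411, -0.129, 0.643], [-0.002, 0.296, -0.955, 0.373], [0.0, 0.0, 0.0, 1.0]]
```

View pics/scene0.png

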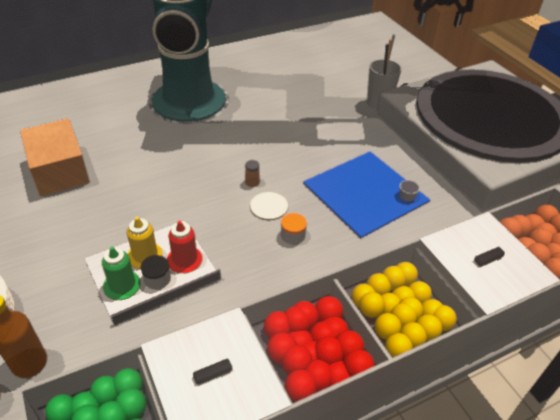

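View pics/side0.png

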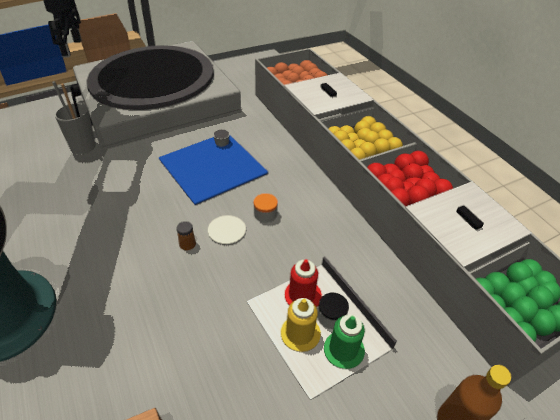

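View pics/wrist0.png

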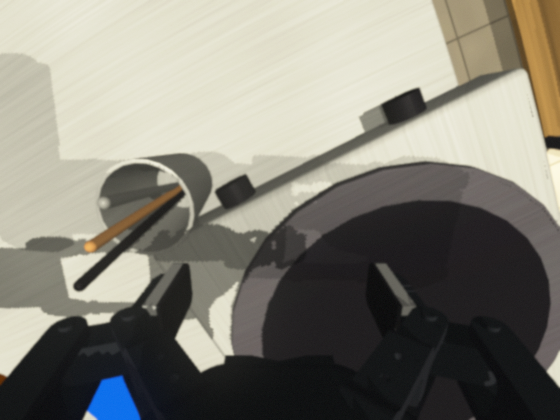

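The images show the tray with bottles at about (145,260) in the scene picture, the plate at (269,206), the board at (367,192), the pepper pot at (252,173) and the orange tin at (293,228). Next I measure them.

```bash
cat > h.py <<'E'
import cv2,numpy as np
def cloud(p,d,E,K,D):
    h,w=d.shape
    u,v=np.meshgrid(np.arange(w),np.arange(h))
    n=cv2.undistortPoints(np.stack([u,v],-1).reshape(-1,1,2).astype(np.float32),K,D).reshape(h,w,2)
    c=np.dstack([n[...,0]*d,n[...,1]*d,d,np.ones_like(d)])
    return (c@np.asarray(E).T)[...,:3]
def masks(p):
    hsv=cv2.cvtColor(p,cv2.COLOR_BGR2HSV); H,S,V=[hsv[...,i].astype(int) for i in range(3)]
    s=S>130
    return dict(red=s&((H<6)|(H>174))&(V>60),yellow=s&(H>20)&(H<33)&(V>90),green=s&(H>45)&(H<85)&(V>50),blue=s&(H>105)&(H<125),orange=s&(H>=7)&(H<18)&(V>120))
def fit(P):
    x,y=P[:,0],P[:,1]
    A=np.c_[2*x,2*y,np.ones(len(x))]; s=np.linalg.lstsq(A,x*x+y*y,rcond=None)[0]
    return s[0],s[1],np.sqrt(s[2]+s[0]**2+s[1]**2)
E
python3 - <<'E'
from h import *
for n in ["scene","side"]:
    f=np.load(n+"0.npz"); C=cloud(f["p"],f["d"],f["E"],f["K"],f["D"]); M=masks(f["p"]); ok=f["d"]>0
    X,Y,Z=C[...,0],C[...,1],C[...,2]
    print(n)
    for k in ["red","yellow","green"]:
        m=M[k]&ok&(Z>0.025)&(Z<0.072)&(np.abs(X)<2)&(X<0.72)
        num,lab,st,ce=cv2.connectedComponentsWithStats(m.astype(np.uint8))
        for i in range(1,num):
            if st[i,4]>80:
                q=C[lab==i]; print(k,"body",len(q),np.round(fit(q),4),np.round(q.mean(0),3),np.round(ce[i]))
        m=M[k]&ok&(Z>-0.005)&(Z<0.014)&(X<0.72)
        q=C[m]
        if len(q)>30: print(k,"coaster z med",len(q),np.round(np.median(q,0),4), q.min(0),q.max(0))
    q=C[M["blue"]&ok&(Z<0.03)&(Z>-.01)&(X<0.8)&(Y<.45)]; 
    r=cv2.minAreaRect(q[:,:2].astype(np.float32)); print("board",len(q),r,np.median(q[:,2]))
    m=M["orange"]&ok&(Z>0.035)&(Z<.055); q=C[m]; print("orange lid",len(q),np.median(q,0),cv2.minEnclosingCircle(q[:,:2].astype(np.float32)))
E
```

```text
scene
red body 367 [ 0.5696 -0.2098  0.0253] [ 0.589 -0.215  0.048] [183. 252.]
red coaster z med 338 [ 0.5899 -0.2193  0.006 ] [ 0.54102369 -0.24723301  0.00207292] [ 0.60984615 -0.17575961  0.01393864]
yellow body 370 [ 0.5236 -0.2835  0.0258] [ 0.544 -0.287  0.048] [143. 248.]
yellow coaster z med 154 [ 0.5326 -0.3076  0.0055] [ 0.49818956 -0.31776705  0.0015801 ] [ 0.5565092  -0.247597    0.01381033]
green coaster z med 263 [ 0.6011 -0.3504  0.0055] [ 5.59585156e-01 -3.84305011e-01 -4.80381365e-04] [ 0.61865686 -0.31484088  0.01391652]
board 5170 ((0.5523574948310852, 0.25584882497787476), (0.21924631297588348, 0.219763845205307), 8.982275009155273) 0.006428421967585085
orange lid 411 [0.60537317 0.02979685 0.04235523] ((0.6038187742233276, 0.032109688967466354), 0.030244115740060806)
side
red body 328 [ 0.5672 -0.2123  0.0251] [ 0.556 -0.228  0.051] [302. 290.]
red coaster z med 197 [ 0.5821 -0.2169  0.0084] [ 0.53269631 -0.24699989  0.0040188 ] [ 0.60870082 -0.17948028  0.0136356 ]
yellow body 339 [ 0.5218 -0.2858  0.0252] [ 0.509 -0.302  0.049] [299. 332.]
yellow coaster z med 426 [ 0.5114 -0.3046  0.0083] [ 0.48725414 -0.32373353  0.00409765] [ 0.57917574 -0.25103686  0.01387239]
green body 378 [ 0.5793 -0.3497  0.0261] [ 0.564 -0.364  0.049] [343. 348.]
green coaster z med 444 [ 0.5647 -0.3688  0.0081] [ 0.54347277 -0.38797622  0.00404799] [ 0.61758766 -0.31550267  0.01380846]
board 4072 ((0.5492095351219177, 0.25488102436065674), (0.22082163393497467, 0.2237139195203781), 8.320809364318848) 0.008621909276610051
orange lid 324 [0.59983125 0.02872095 0.04431094] ((0.6002107858657837, 0.029527707025408745), 0.02935457043349743)
```

Run:
```python
import cv2
a=cv2.imread("pics/scene0.png")[180:330,70:320]; cv2.imwrite("pics/sc_crop.png",cv2.resize(a,None,fx=3,fy=3,interpolation=cv2.INTER_CUBIC))
a=cv2.imread("pics/side0.png")[200:400,160:410]; cv2.imwrite("pics/si_crop.png",cv2.resize(a,None,fx=3,fy=3,interpolation=cv2.INTER_CUBIC))
```

```text
(no output)
```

View pics/sc_crop.png

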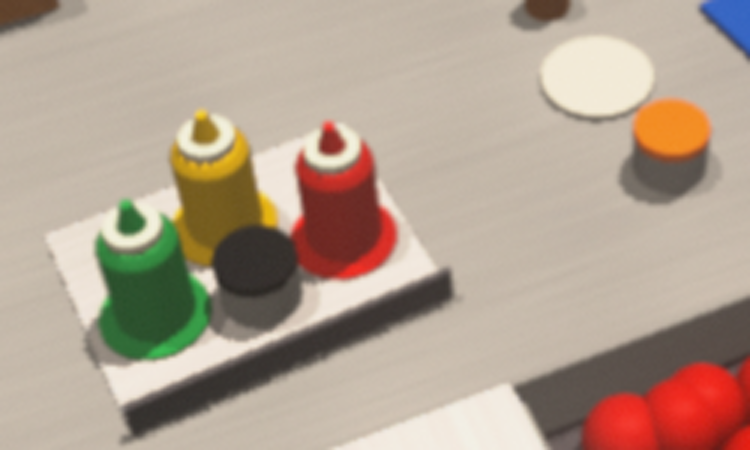

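View pics/si_crop.png

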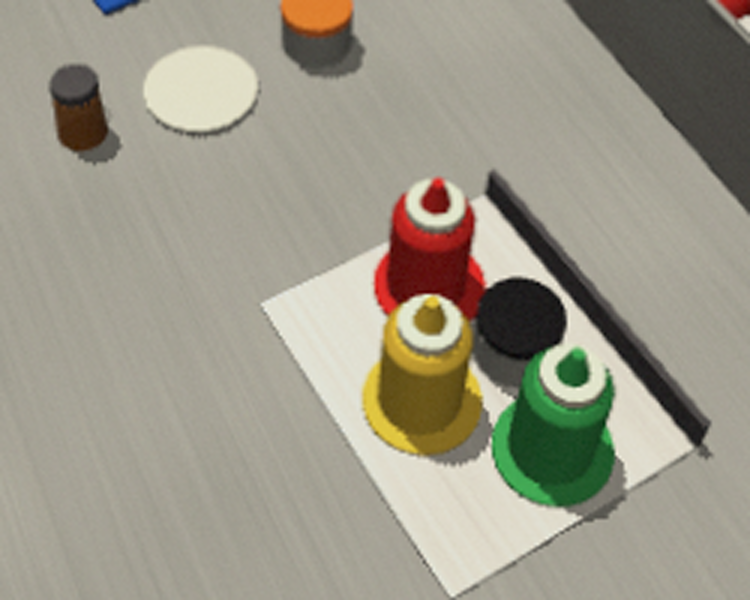

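The crops show the black tin hemmed in by the three bottles with the rail just behind it. The plate is free between the pepper pot and the orange tin. Next: tin, plate, cup, pot and rail.

Run:
```python
from h import *
mec=lambda q:[np.round(v,4) for v in cv2.minEnclosingCircle(q[:,:2].astype(np.float32))]
def comp(m,uv):
    num,lab,st,ce=cv2.connectedComponentsWithStats(m.astype(np.uint8)); return lab==lab[uv[1],uv[0]] if lab[uv[1],uv[0]] else np.zeros_like(m)
for n,tin,pl,pot,cup in [("scene",(155,267),(269,206),(252,166),(409,187)),("side",(333,306),(226,230),(185,229),(222,135))]:
    f=np.load(n+"0.npz"); p=f["p"];C=cloud(p,f["d"],f["E"],f["K"],f["D"]); M=masks(p); ok=f["d"]>0
    X,Y,Z=C[...,0],C[...,1],C[...,2]; hsv=cv2.cvtColor(p,cv2.COLOR_BGR2HSV)
    print(n)
    for k,uv,lo,hi in [("tin",tin,.042,.056),("pot",pot,.05,.065),("cup",cup,.03,.045)]:
        m=ok&(Z>lo)&(Z<hi)&(hsv[...,2]<110)&((hsv[...,1]<110)|(hsv[...,2]<60)); q=C[comp(m,uv)]
        # limit
        c=C[uv[1],uv[0]]; q=q[np.hypot(*(q-c)[:,:2].T)<.04] if len(q)else q
        print(k,c.round(3),len(q), mec(q) if len(q)>5 else "", np.median(q,0).round(4) if len(q) else "")
    c=C[pl[1],pl[0]]; print("plate px",p[pl[1],pl[0]],c.round(4), "bg", p[pl[1]-30,pl[0]])
    bgr=p.astype(int); br=bgr.sum(2)
    m=(br>570 if n=="scene" else br>570)&ok&(np.hypot(X-c[0],Y-c[1])<.06)
    q=C[comp(m,pl)]; print("plate",len(q),mec(q),q.mean(0).round(4), np.sqrt(len(q)))
    m=M["green"]&ok&(Z>0.03)&(Z<0.075)&(np.hypot(X-.58,Y+.35)<.05); q=C[m];print("green",len(q),np.round(fit(q),4))
    m=ok&(Z>0.024)&(Z<.04)&(hsv[...,2]<90)&(np.hypot(X-.6,Y+.25)<.15)&(X>.6)&(hsv[...,1]<110);q=C[m]; print("rail",len(q),cv2.minAreaRect(q[:,:2].astype(np.float32)))
    for nm,(cx,cy) in dict(red=(.5685,-.211),yellow=(.5227,-.2847),green=(.58,-.349)).items():
        m=ok&(Z>.088)&(Z<.096)&(hsv[...,1]<60)&(np.hypot(X-cx,Y-cy)<.03); print(nm,"cap",m.sum(),mec(C[m]))
        m=M[nm]&ok&(Z<.012)&(Z>0.003)&(np.hypot(X-cx,Y-cy)<.06); print(nm,"coaster mec",mec(C[m]))
```

```text
scene
tin [ 0.602 -0.28   0.046] 475 [array([ 0.5973, -0.2788]), np.float64(0.029)] [ 0.5993 -0.28    0.0463]
pot [0.416 0.017 0.061] 89 [array([0.4072, 0.0206]), np.float64(0.0152)] [0.4099 0.0196 0.0562]
cup [0.61  0.335 0.035] 152 [array([0.6122, 0.3319]), np.float64(0.022)] [0.6126 0.3314 0.0371]
plate px [216 234 242] [0.5026 0.0208 0.0045] bg [168 182 194]
plate 835 [array([0.4927, 0.0247]), np.float64(0.051)] [0.4956 0.0229 0.004 ] 28.89636655359978
green 5 [ 0.5808 -0.3489  0.027 ]
rail 280 ((0.6309700608253479, -0.27569884061813354), (0.06288447976112366, 0.2185748964548111), 3.711195230484009)
red cap 87 [array([ 0.5691, -0.2106]), np.float64(0.0199)]
red coaster mec [array([ 0.5726, -0.2123]), np.float64(0.0378)]
yellow cap 80 [array([ 0.5239, -0.2827]), np.float64(0.0205)]
yellow coaster mec [array([ 0.5257, -0.2842]), np.float64(0.0378)]
green cap 127 [array([ 0.5803, -0.3485]), np.float64(0.0195)]
green coaster mec [array([ 0.5834, -0.3495]), np.float64(0.0359)]
side
tin [ 0.593 -0.283  0.049] 622 [array([ 0.595 , -0.2808]), np.float64(0.029)] [ 0.5931 -0.2824  0.0489]

[... 186 characters left out ...]
0.0391]
plate px [201 223 226] [0.4946 0.0153 0.0094] bg [146 157 161]
plate 812 [array([0.5013, 0.0229]), np.float64(0.0467)] [0.4973 0.0201 0.008 ] 28.495613697550013
green 364 [ 0.5793 -0.3497  0.0261]
rail 389 ((0.6541954278945923, -0.27423959970474243), (0.006735362112522125, 0.22269023954868317), 4.511832237243652)
red cap 19 [array([ 0.5585, -0.2197]), np.float64(0.013)]
red coaster mec [array([ 0.5707, -0.2132]), np.float64(0.0382)]
yellow cap 18 [array([ 0.5216, -0.2886]), np.float64(0.0177)]
yellow coaster mec [array([ 0.5237, -0.2863]), np.float64(0.0378)]
green cap 29 [array([ 0.579 , -0.3527]), np.float64(0.0185)]
green coaster mec [array([ 0.5804, -0.3515]), np.float64(0.0374)]
```

```bash
cat > go.py <<'E'
# usage: go.py x y z [jawaxis angle deg of tool y in world]
import sys,numpy as np
from scipy.spatial.transform import Rotation as Ro
from workcell import bot
s=bot.read_state(); R=Ro.from_rotvec(s["tcp_rot"]).as_matrix(); p=s["tool_pos"]
print("t",round(s["time"],2),"p",p.round(4),"toolx",R[:,0].round(3),"tooly",R[:,1].round(3),"yaw y deg",np.degrees(np.arctan2(R[1,1],R[0,1])).round(2),"q",s["q"].round(3),"w",round(s["width"],3),"F",s["wrist_force"].round(1))
if len(sys.argv)>3:
    a=sys.argv[1:]; t=np.array([float(v) for v in a[:3]])
    y=float(a[3]) if len(a)>3 else np.degrees(np.arctan2(R[1,1],R[0,1]))
    yv=np.array([np.cos(np.radians(y)),np.sin(np.radians(y)),0]); xv=np.array([0,0,-1.]); T=np.c_[xv,yv,np.cross(xv,yv)]
    print("turn",Ro.from_matrix(R.T@T).as_rotvec().round(4)); print("shift cm now",(R.T@(t-p)*100).round(2)," shift cm after turn",(T.T@(t-p)*100).round(2))
E
python3 go.py 0.57 -0.2117 0.23 0; python3 go.py 0.57 -0.2117 0.23 180
```

```text
t 0.15 p [0.2895 0.6091 0.2242] toolx [-0.001 -0.002 -1.   ] tooly [ 0.429  0.903 -0.002] yaw y deg 64.57 q [ 1.09   0.265  1.605  0.     1.274 -0.037] w 0.998 F [-0.1 -0.1  0.4]
turn [1.127e+00 9.000e-04 1.700e-03]
shift cm now [ -0.47 -62.08  60.57]  shift cm after turn [-0.58 28.05 82.08]
t 0.15 p [0.2895 0.6091 0.2242] toolx [-0.001 -0.002 -1.   ] tooly [ 0.429  0.903 -0.002] yaw y deg 64.57 q [ 1.09   0.265  1.605  0.     1.274 -0.037] w 0.998 F [-0.1 -0.1  0.4]
turn [-2.0146e+00 -1.9000e-03  1.0000e-03]
shift cm now [ -0.47 -62.08  60.57]  shift cm after turn [ -0.58 -28.05 -82.08]
```

>>> {"fn": "arm_command", "kwargs": {
  "series": [
    [[0.14,0,0,0,0,0,1],[0.14,0,0,0,0,0,1],[0.14,0,0,0,0,0,1],[0.14,0,0,0,0,0,1],[0.14,0,0,0,0,0,1],[0.14,0,0,0,0,0,1],[0.14,0,0,0,0,0,1],[0.14,0,0,0,0,0,1],[0,0,0,0,1,2,1],[0,0,0,0,1,3,1]]
  ],
  "newtons": 40
}}

```text
time: 1.15
tool_pos: [0.3052, 0.5574, 0.2183]
tcp_rot: [1.228, 1.189, -1.245]
wrist_force: [0.0, 0.4, -0.2]
width: 1.003
```

```bash
python3 go.py 0.57 -0.2117 0.23 0
```

```text
t 1.15 p [0.3052 0.5574 0.2183] toolx [-0.006 -0.009 -1.   ] tooly [ 0.999 -0.038 -0.005] yaw y deg -2.16 q [1.03  0.201 1.693 0.    1.257 1.068] w 1.003 F [ 0.   0.4 -0.2]
turn [-0.0376  0.0087  0.0055]
shift cm now [-0.66 29.35 75.87]  shift cm after turn [-1.17 26.48 76.91]
```

>>> {"fn": "arm_command", "kwargs": {
  "series": [
    [[-0.037,0.009,0.005,-0.3,1.4,4,1],[0,0,0,-0.2,1.5,4.6,1],[0,0,0,-0.2,1.5,4.6,1],[0,0,0,0,1.5,4.6,1],[0,0,0,0,1.5,4.6,1],[0,0,0,0,1.5,4.6,1],[0,0,0,0,1.5,4.6,1],[0,0,0,0,1.5,4.6,1],[0,0,0,0,1.5,4.6,1],[0,0,0,0,1.5,4.6,1]]
  ]
}}

```text
time: 2.15
tool_pos: [0.4546, 0.0889, 0.2231]
tcp_rot: [1.201, 1.213, -1.202]
wrist_force: [1.4, -0.0, 0.2]
width: 0.999
```

```bash
python3 go.py 0.57 -0.2117 0.23 0
```

```text
t 2.15 p [0.4546 0.0889 0.2231] toolx [ 0.    -0.001 -1.   ] tooly [1.   0.01 0.  ] yaw y deg 0.56 q [ 1.400e-01 -1.450e-01  2.039e+00 -1.000e-03  1.247e+00  1.310e-01] w 0.999 F [ 1.4 -0.   0.2]
turn [ 0.0098  0.0013 -0.0002]
shift cm now [-0.64 11.25 30.17]  shift cm after turn [-0.69 11.54 30.06]
```

>>> {"fn": "arm_command", "kwargs": {
  "series": [
    [[0.01,0,0,-0.2,1.7,4.5,1],[0,0,0,-0.2,1.7,4.5,1],[0,0,0,-0.1,1.7,4.5,1],[0,0,0,0,1.7,4.5,1],[0,0,0,0,1.7,4.5,1],[0,0,0,0,1.5,4,1],[0,0,0,0,1,2.2,1],[0,0,0,0,0.5,1.3,1],[0,0,0,0,0,0,1]]
  ]
}}

```text
time: 3.05
tool_pos: [0.5706, -0.2307, 0.2265]
tcp_rot: [1.215, 1.204, -1.217]
wrist_force: [0.4, 0.2, 0.0]
width: 1.003
```

```bash
python3 - <<'E'
from workcell import bot
import cv2,numpy as np
i=bot.camera_info("wrist"); p,d=bot.read_camera("wrist")
cv2.imwrite("pics/w1.png",p); np.savez("w1.npz",p=p,d=d,E=i["extrinsics"],K=i["K"],D=i["dist_coeffs"])
E
python3 go.py 0.57 -0.2117 0.12 0
```

```text
t 3.1 p [ 0.5701 -0.2296  0.2264] toolx [-0.001 -0.    -1.   ] tooly [ 1.    -0.009 -0.001] yaw y deg -0.51 q [-4.230e-01  1.510e-01  1.737e+00 -1.000e-03  1.254e+00 -4.140e-01] w 0.998 F [-0.1 -0.1  0.5]
turn [-0.0089  0.0004  0.0008]
shift cm now [10.64 -0.02 -1.8 ]  shift cm after turn [ 1.064e+01 -1.000e-02 -1.790e+00]
```

View pics/w1.png

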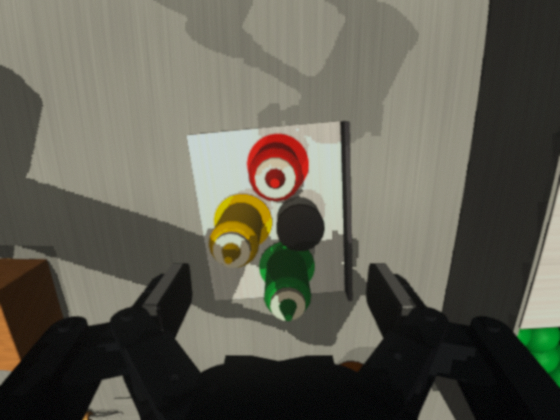

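The wrist view shows red bottle (275,180), yellow (231,248), green (288,305), tin (300,222), all upright. I take a second position estimate from it.

Run:
```python
from h import *
f=np.load("w1.npz"); p=f["p"];C=cloud(p,f["d"],f["E"],f["K"],f["D"]); M=masks(p); ok=f["d"]>0
X,Y,Z=C[...,0],C[...,1],C[...,2];hsv=cv2.cvtColor(p,cv2.COLOR_BGR2HSV)
mec=lambda q:[np.round(v,4) for v in cv2.minEnclosingCircle(q[:,:2].astype(np.float32))]
for nm,(cx,cy) in dict(red=(.5685,-.211),yellow=(.5227,-.2847),green=(.58,-.349)).items():
    m=ok&(Z>.085)&(Z<.102)&(hsv[...,1]<60)&(np.hypot(X-cx,Y-cy)<.035); q=C[m];print(nm,"cap",len(q),mec(q),np.median(q,0).round(4))
    m=M[nm]&ok&(Z<.012)&(Z>0.002)&(np.hypot(X-cx,Y-cy)<.06); print("coaster",mec(C[m]), np.round(fit(C[M[nm]&ok&(Z>.025)&(Z<.072)&(np.hypot(X-cx,Y-cy)<.06)]),4))
m=ok&(Z>.044)&(Z<.054)&(hsv[...,2]<90)&(np.hypot(X-.595,Y+.28)<.035); print("tin",m.sum(),mec(C[m]))
```

```text
red cap 837 [array([ 0.5677, -0.211 ]), np.float64(0.0195)] [ 0.5685 -0.2097  0.0968]
coaster [array([ 0.5713, -0.2147]), np.float64(0.0414)] [ 0.568  -0.2104  0.0271]
yellow cap 338 [array([ 0.5235, -0.283 ]), np.float64(0.0192)] [ 0.5228 -0.272   0.0968]
coaster [array([ 0.5252, -0.2841]), np.float64(0.038)] [ 0.5227 -0.2826  0.0265]
green cap 385 [array([ 0.577, -0.349]), np.float64(0.0216)] [ 0.5719 -0.3451  0.0969]
coaster [array([ 0.581 , -0.3488]), np.float64(0.0369)] [ 0.582  -0.3316  0.0261]
tin 1748 [array([ 0.5958, -0.2783]), np.float64(0.0285)]
```

>>> {"fn": "arm_command", "kwargs": {
  "series": [
    [[-0.009,0,0,1,-0.1,-1.8,1],[0,0,0,3,0,0,1],[0,0,0,2,0,0,1]]
  ]
}}

```text
time: 3.4
tool_pos: [0.5704, -0.2055, 0.168]
tcp_rot: [1.209, 1.207, -1.203]
wrist_force: [0.0, 0.5, -0.7]
width: 1.0
```

```bash
python3 go.py 0.569 -0.2112 0.072 0
```

```text
t 3.4 p [ 0.5704 -0.2055  0.168 ] toolx [ 0.005 -0.    -1.   ] tooly [1.    0.004 0.005] yaw y deg 0.21 q [-0.388  0.174  1.821  0.002  1.141 -0.393] w 1.0 F [ 0.   0.5 -0.7]
turn [ 0.0037  0.0002 -0.0054]
shift cm now [ 9.6  -0.19  0.56]  shift cm after turn [ 9.6  -0.14  0.57]
```

>>> {"fn": "arm_command", "kwargs": {
  "series": [
    [[0,0,0,1.5,-0.1,0.5,1],[0,0,0,1,0,0,1],[0,0,0,0,0,0,1]]
  ]
}}

```text
time: 3.7
tool_pos: [0.5656, -0.203, 0.1375]
tcp_rot: [1.204, 1.218, -1.201]
wrist_force: [0.1, 0.5, 0.7]
width: 1.003
```

```bash
python3 go.py 0.569 -0.2112 0.072 0
```

```text
t 3.7 p [ 0.5656 -0.203   0.1375] toolx [-0.002  0.004 -1.   ] tooly [ 1.     0.01  -0.002] yaw y deg 0.58 q [-0.388  0.197  1.854  0.004  1.094 -0.4  ] w 1.003 F [0.1 0.5 0.7]
turn [ 0.0101 -0.0043  0.0017]
shift cm now [6.55 0.34 0.85]  shift cm after turn [6.55 0.34 0.82]
```

>>> {"fn": "arm_command", "kwargs": {
  "series": [
    [[0,0,0,0,0,0,1],[0,0,0,0,0,0,1]]
  ]
}}

```text
time: 3.9
tool_pos: [0.5661, -0.2023, 0.1384]
tcp_rot: [1.204, 1.218, -1.2]
wrist_force: [-0.0, 0.8, 0.2]
width: 0.999
```

```bash
python3 go.py 0.569 -0.2112 0.072 0
```

```text
t 3.9 p [ 0.5661 -0.2023  0.1384] toolx [-0.001  0.004 -1.   ] tooly [ 1.     0.011 -0.001] yaw y deg 0.63 q [-0.387  0.195  1.854  0.004  1.095 -0.4  ] w 0.999 F [-0.   0.8  0.2]
turn [ 0.011  -0.0041  0.0007]
shift cm now [6.63 0.29 0.92]  shift cm after turn [6.64 0.29 0.89]
```

>>> {"fn": "arm_command", "kwargs": {
  "series": [
    [[0.01,-0.004,0,0,0.3,0.9,1],[0,0,0,0,0,0,1],[0,0,0,0,0,0,1]]
  ]
}}

```text
time: 4.2
tool_pos: [0.5714, -0.2132, 0.1411]
tcp_rot: [1.21, 1.204, -1.208]
wrist_force: [-0.4, -0.5, 0.6]
width: 0.996
```

```bash
python3 go.py 0.569 -0.2112 0.072 0
```

```text
t 4.2 p [ 0.5714 -0.2132  0.1411] toolx [ 0.004 -0.002 -1.   ] tooly [ 1.    -0.     0.004] yaw y deg -0.02 q [-3.980e-01  2.040e-01  1.838e+00 -1.000e-03  1.095e+00 -3.970e-01] w 0.996 F [-0.4 -0.5  0.6]
turn [-0.0004  0.0023 -0.0039]
shift cm now [ 6.91 -0.26 -0.21]  shift cm after turn [ 6.91 -0.24 -0.2 ]
```

>>> {"fn": "arm_command", "kwargs": {
  "series": [
    [[0,0,0,1.5,-0.2,-0.1,1],[0,0,0,1.5,0,0,1],[0,0,0,1.5,0,0,1],[0,0,0,1,0,0,1],[0,0,0,0.5,0,0,1],[0,0,0,0,0,0,1],[0,0,0,0,0,0,1]]
  ]
}}

```text
time: 4.9
tool_pos: [0.5677, -0.2119, 0.0735]
tcp_rot: [1.21, 1.208, -1.21]
wrist_force: [0.1, -0.1, -0.2]
width: 0.998
```

```bash
python3 go.py 0.569 -0.2112 0.072 0
```

```text
t 4.9 p [ 0.5677 -0.2119  0.0735] toolx [ 0.    -0.001 -1.   ] tooly [ 1.    -0.001  0.   ] yaw y deg -0.07 q [-3.980e-01  2.710e-01  1.894e+00 -1.000e-03  9.770e-01 -3.970e-01] w 0.998 F [ 0.1 -0.1 -0.2]
turn [-0.0013  0.0005 -0.0001]
shift cm now [ 0.15  0.13 -0.07]  shift cm after turn [ 0.15  0.13 -0.07]
```

>>> {"fn": "arm_command", "kwargs": {
  "series": [
    [[0,0,0,0,0.1,0,0],[0,0,0,0,0,0,0],[0,0,0,0,0,0,0],[0,0,0,0,0,0,0],[0,0,0,0,0,0,0]]
  ],
  "newtons": 40
}}

```text
time: 5.4
tool_pos: [0.5721, -0.2138, 0.0823]
tcp_rot: [1.21, 1.201, -1.207]
wrist_force: [-2.9, 5.3, 15.2]
width: 0.357
```

```bash
python3 go.py
```

```text
t 5.4 p [ 0.5721 -0.2138  0.0823] toolx [ 0.006 -0.004 -1.   ] tooly [ 1.    -0.001  0.006] yaw y deg -0.04 q [-0.398  0.264  1.883 -0.002  0.986 -0.396] w 0.357 F [-2.9  5.3 15.2]
```

Run:
```python
from workcell import bot
import cv2
p,d=bot.read_camera("side"); cv2.imwrite("pics/s2.png",cv2.resize(p[190:400,220:430],None,fx=2.8,fy=2.8))
q,d=bot.read_camera("wrist"); cv2.imwrite("pics/w2.png",q)
```

```text
(no output)
```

View pics/s2.png

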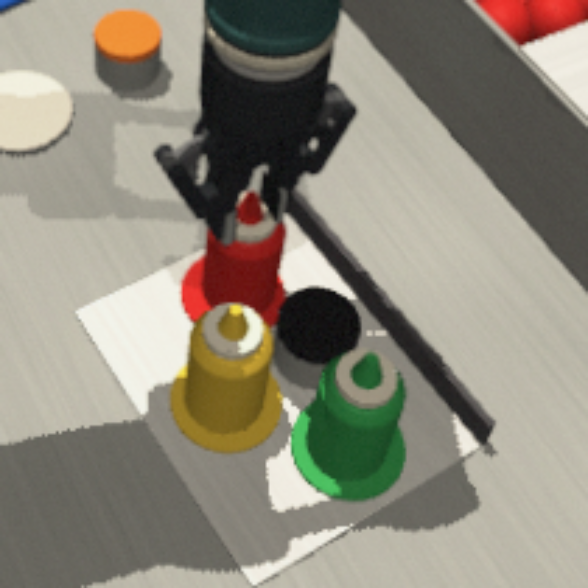

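View pics/w2.png

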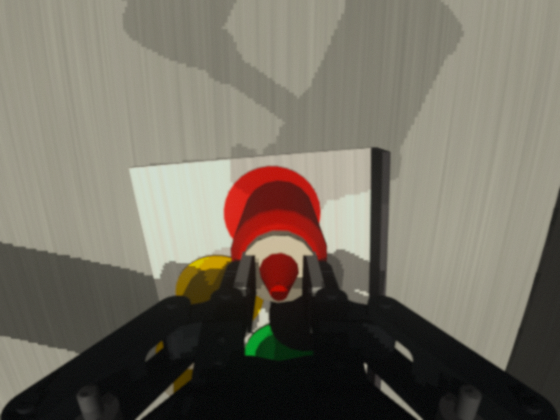

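The fingers slid up and now sit on the cap (about (250,265)); the bottle is still upright. I reopen and go lower.

>>> {"fn": "arm_command", "kwargs": {
  "series": [
    [[0,0,0,-0.3,0,0,1],[0,0,0,0,0,0,1],[0,0,0,0,0,0,1],[0,0,0,0,0,0,1],[0,0,0,0,0,0,1]]
  ],
  "newtons": 20
}}

```text
time: 6.0
tool_pos: [0.5759, -0.2147, 0.0891]
tcp_rot: [1.212, 1.192, -1.202]
wrist_force: [-0.3, 0.3, -0.4]
width: 1.0
```

```bash
python3 - <<'E'
from workcell import bot
import cv2
from h import *
i=bot.camera_info("wrist");q,d=bot.read_camera("wrist"); cv2.imwrite("pics/w3.png",q)
C=cloud(q,d,i["extrinsics"],i["K"],i["dist_coeffs"]);ok=d>0;Z=C[...,2];hsv=cv2.cvtColor(q,cv2.COLOR_BGR2HSV)
m=ok&(Z>.085)&(Z<.106)&(hsv[...,1]<60)&(np.hypot(C[...,0]-.57,C[...,1]+.211)<.035);P=C[m]
print(len(P),cv2.minEnclosingCircle(P[:,:2].astype(np.float32)),np.median(P,0))
# where are the pads
d2=d.copy(); print("near px depth along finger", [(u,v,np.round(C[v,u],3).tolist()) for u,v in [(176,285),(185,275),(385,285),(378,275)]])
E
python3 go.py .569 -.2112 .068 0
```

```text
1688 ((0.5763155221939087, -0.20993128418922424), 0.019210677593946457) [ 0.57190522 -0.20311165  0.0968489 ]
near px depth along finger [(176, 285, [0.533, -0.205, 0.126]), (185, 275, [0.534, -0.207, 0.114]), (385, 285, [0.619, -0.203, 0.132]), (378, 275, [0.619, -0.203, 0.124])]
t 6.05 p [ 0.5759 -0.2147  0.089 ] toolx [ 0.016 -0.007 -1.   ] tooly [ 1.    -0.001  0.016] yaw y deg -0.05 q [-3.970e-01  2.580e-01  1.878e+00 -1.000e-03  9.890e-01 -3.960e-01] w 1.002 F [0.3 0.4 0.1]
turn [-0.001   0.007  -0.0156]
shift cm now [ 2.09 -0.72 -0.36]  shift cm after turn [ 2.1  -0.69 -0.35]
```

View pics/w3.png

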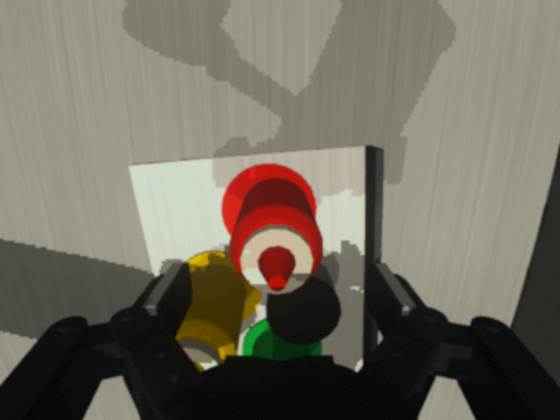

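>>> {"fn": "arm_command", "kwargs": {
  "series": [
    [[0,0.007,-0.016,0.8,-0.2,-0.3,1],[0,0,0,0.6,0,0,0.85],[0,0,0,0.3,0,0,0.75],[0,0,0,0,0,0,0.75],[0,0,0,0,0,0,0.75]]
  ]
}}

```text
time: 6.55
tool_pos: [0.5722, -0.2108, 0.068]
tcp_rot: [1.209, 1.215, -1.213]
wrist_force: [-0.4, 0.7, -0.7]
width: 0.752
```

```bash
python3 go.py .573 -.2112 .069 0
```

```text
t 6.55 p [ 0.5722 -0.2108  0.068 ] toolx [-0.006  0.002 -1.   ] tooly [ 1.    -0.001 -0.006] yaw y deg -0.05 q [-0.394  0.288  1.884 -0.     0.977 -0.393] w 0.752 F [-0.4  0.7 -0.7]
turn [-0.0009 -0.0023  0.0059]
shift cm now [-0.1   0.08  0.04]  shift cm after turn [-0.1   0.08  0.04]
```

>>> {"fn": "arm_command", "kwargs": {
  "series": [
    [[0,0,0,0,0,0,0.68],[0,0,0,0,0,0,0.6],[0,0,0,0,0,0,0.55]]
  ],
  "newtons": 30
}}

```text
time: 6.85
tool_pos: [0.5728, -0.211, 0.0688]
tcp_rot: [1.209, 1.214, -1.212]
wrist_force: [-0.6, -1.3, -0.6]
width: 0.598
```

```bash
python3 go.py .573 -.2112 .069 0
```

```text
t 6.85 p [ 0.5728 -0.211   0.0688] toolx [-0.005  0.002 -1.   ] tooly [ 1.    -0.001 -0.005] yaw y deg -0.05 q [-0.394  0.287  1.883 -0.     0.977 -0.393] w 0.598 F [-0.6 -1.3 -0.6]
turn [-0.0009 -0.0018  0.0047]
shift cm now [-0.02  0.02  0.02]  shift cm after turn [-0.02  0.02  0.02]
```

>>> {"fn": "arm_command", "kwargs": {
  "series": [
    [[0,0,0,0,0,0,0.4],[0,0,0,0,0,0,0.4]]
  ]
}}

```text
time: 7.05
tool_pos: [0.5728, -0.211, 0.0688]
tcp_rot: [1.209, 1.213, -1.212]
wrist_force: [0.1, -1.0, -0.4]
width: 0.599
```

```bash
python3 go.py .573 -.2112 .2 0
```

```text
t 7.05 p [ 0.5728 -0.211   0.0688] toolx [-0.005  0.002 -1.   ] tooly [ 1.    -0.001 -0.005] yaw y deg -0.06 q [-0.394  0.287  1.883 -0.     0.977 -0.393] w 0.599 F [ 0.1 -1.  -0.4]
turn [-0.001  -0.0018  0.0046]
shift cm now [-13.12  -0.04  -0.  ]  shift cm after turn [-13.12   0.02   0.02]
```

>>> {"fn": "arm_command", "kwargs": {
  "series": [
    [[0,0,0,-0.5,0,0,0.3],[0,0,0,-1.5,0,0,0.3],[0,0,0,-2,0,0,0.3],[0,0,0,-2,0,0,0.3],[0,0,0,-2,0,0,0.3],[0,0,0,-2,0,0,0.3],[0,0,0,-1.5,0,0,0.3],[0,0,0,-1,0,0,0.3],[0,0,0,0,0,0,0.3]]
  ],
  "newtons": 45
}}

```text
time: 7.95
tool_pos: [0.5713, -0.2105, 0.2022]
tcp_rot: [1.208, 1.217, -1.214]
wrist_force: [0.1, -0.5, -2.2]
width: 0.587
```

```bash
python3 - <<'E'
from workcell import bot
import cv2
p,d=bot.read_camera("side"); cv2.imwrite("pics/s4.png",p)
E
python3 go.py .619 .205 .2 0
```

```text
t 8.0 p [ 0.5709 -0.2104  0.2013] toolx [-0.009  0.003 -1.   ] tooly [ 1.    -0.001 -0.009] yaw y deg -0.05 q [-0.394  0.162  1.772 -0.     1.218 -0.393] w 0.593 F [-0.4 -0.1 -3.3]
turn [-0.0009 -0.0034  0.0092]
shift cm now [  0.23   4.77 -41.54]  shift cm after turn [  0.13   4.81 -41.54]
```

View pics/s4.png

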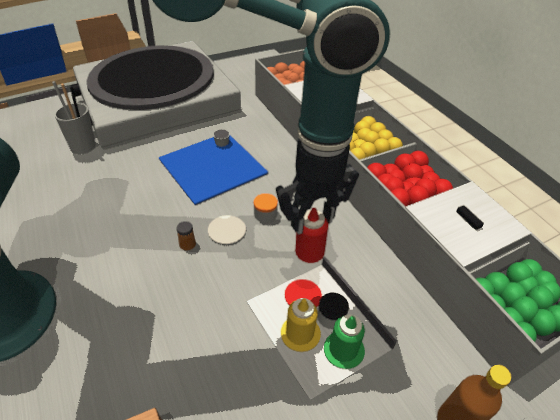

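The red bottle is held upright above its now bare coaster (302,293). I carry it to the board.

>>> {"fn": "arm_command", "kwargs": {
  "series": [
    [[0,-0.003,0.009,0,0.3,-2,0.3],[0,0,0,0,0.5,-3.5,0.3],[0,0,0,0,0.5,-4.5,0.3],[0,0,0,0,0.5,-4.5,0.3],[0,0,0,0,0.5,-4.5,0.3],[0,0,0,0,0.5,-4.5,0.3],[0,0,0,0,0.5,-4.5,0.3],[0,0,0,0,0.5,-4.5,0.3],[0,0,0,0,0.5,-3.5,0.3],[0,0,0,0,0.3,-2,0.3]]
  ]
}}

```text
time: 9.0
tool_pos: [0.6111, 0.1794, 0.1853]
tcp_rot: [1.204, 1.22, -1.233]
wrist_force: [-0.6, -0.1, -2.2]
width: 0.586
```

```bash
python3 go.py .619 .205 .09 0
```

```text
t 9.0 p [0.6111 0.1794 0.1853] toolx [-0.022 -0.001 -1.   ] tooly [ 1.    -0.009 -0.022] yaw y deg -0.53 q [0.244 0.234 1.716 0.005 1.214 0.252] w 0.586 F [-0.6 -0.1 -2.2]
turn [-0.0093  0.0012  0.0225]
shift cm now [ 9.51  0.98 -2.58]  shift cm after turn [ 9.53  0.79 -2.56]
```

>>> {"fn": "arm_command", "kwargs": {
  "series": [
    [[-0.009,0,0.022,1,0.6,-2,0.3],[0,0,0,2,0,0,0.3],[0,0,0,2,0,0,0.3],[0,0,0,1,0,0,0.3],[0,0,0,0,0,0,0.3],[0,0,0,0,0,0,0.3]]
  ]
}}

```text
time: 9.6
tool_pos: [0.6123, 0.2044, 0.1151]
tcp_rot: [1.196, 1.218, -1.215]
wrist_force: [0.4, 0.2, -1.5]
width: 0.589
```

```bash
python3 go.py .619 .205 .072 0
```

```text
t 9.6 p [0.6123 0.2044 0.1151] toolx [-0.012 -0.004 -1.   ] tooly [ 1.     0.007 -0.012] yaw y deg 0.38 q [ 0.284  0.303  1.766 -0.     1.085  0.277] w 0.589 F [ 0.4  0.2 -1.5]
turn [0.0067 0.0036 0.0117]
shift cm now [ 4.3   0.72 -0.07]  shift cm after turn [ 4.31  0.67 -0.06]
```

>>> {"fn": "arm_command", "kwargs": {
  "series": [
    [[0.006,0.003,0.012,1,0.3,0,0.3],[0,0,0,1.5,0,0,0.3],[0,0,0,1,0,0,0.3],[0,0,0,0.5,0,0,0.3],[0,0,0,0,0,0,0.3],[0,0,0,0,0,0,0.3]]
  ]
}}

```text
time: 10.2
tool_pos: [0.6176, 0.2035, 0.0759]
tcp_rot: [1.212, 1.206, -1.207]
wrist_force: [-0.2, 0.4, -2.0]
width: 0.588
```

```bash
python3 go.py .619 .205 .070 0
```

```text
t 10.2 p [0.6176 0.2035 0.0759] toolx [ 0.004  0.    -1.   ] tooly [ 1.    -0.001  0.004] yaw y deg -0.07 q [ 2.800e-01  3.410e-01  1.796e+00 -1.000e-03  1.001e+00  2.820e-01] w 0.588 F [-0.2  0.4 -2. ]
turn [-0.0012 -0.0004 -0.0041]
shift cm now [ 0.59  0.14 -0.15]  shift cm after turn [ 0.59  0.14 -0.15]
```

>>> {"fn": "arm_command", "kwargs": {
  "series": [
    [[0,0,-0.004,0.3,0,0,0.3],[0,0,0,0.2,0,0,0.3],[0,0,0,0,0,0,0.3],[0,0,0,0,0,0,0.3]]
  ]
}}

```text
time: 10.6
tool_pos: [0.6187, 0.2039, 0.0721]
tcp_rot: [1.212, 1.208, -1.208]
wrist_force: [-0.1, -0.1, -1.9]
width: 0.588
```

```bash
python3 go.py .619 .205 .070 0
```

```text
t 10.6 p [0.6187 0.2039 0.0721] toolx [ 0.002  0.001 -1.   ] tooly [ 1.    -0.001  0.002] yaw y deg -0.06 q [2.800e-01 3.480e-01 1.794e+00 1.000e-03 9.970e-01 2.810e-01] w 0.588 F [-0.1 -0.1 -1.9]
turn [-0.0011 -0.0011 -0.0021]
shift cm now [ 0.21  0.03 -0.11]  shift cm after turn [ 0.21  0.03 -0.11]
```

Lower the last 2 mm, check contact, then release.

>>> {"fn": "arm_command", "kwargs": {
  "series": [
    [[0,0,0,0.2,0,0,0.3],[0,0,0,0.1,0,0,0.3],[0,0,0,0,0,0,0.3]]
  ]
}}

```text
time: 10.9
tool_pos: [0.6193, 0.2042, 0.0702]
tcp_rot: [1.213, 1.207, -1.207]
wrist_force: [-0.5, 0.2, -2.6]
width: 0.589
```

```bash
python3 go.py .619 .205 .070 0
```

```text
t 10.9 p [0.6193 0.2042 0.0702] toolx [ 0.004  0.002 -1.   ] tooly [ 1.    -0.001  0.004] yaw y deg -0.06 q [2.800e-01 3.500e-01 1.795e+00 1.000e-03 9.930e-01 2.810e-01] w 0.589 F [-0.5  0.2 -2.6]
turn [-0.001  -0.0016 -0.0035]
shift cm now [ 0.02 -0.03 -0.08]  shift cm after turn [ 0.02 -0.03 -0.08]
```

>>> {"fn": "arm_command", "kwargs": {
  "series": [
    [[0,0,0,0.15,0,0,0.3],[0,0,0,0,0,0,0.3],[0,0,0,0.1,0,0,0.3],[0,0,0,0,0,0,0.3]]
  ]
}}

```text
time: 11.3
tool_pos: [0.6202, 0.2047, 0.0702]
tcp_rot: [1.214, 1.207, -1.205]
wrist_force: [-0.8, -0.4, -0.1]
width: 0.591
```

>>> {"fn": "arm_command", "kwargs": {
  "series": [
    [[0,0,0,0,0,0,0.7],[0,0,0,0,0,0,0.8],[0,0,0,0,0,0,1],[0,0,0,-0.5,0,0,1],[0,0,0,-2,0,0,1],[0,0,0,-3,0,0,1],[0,0,0,-3,0,0,1],[0,0,0,-3,0,0,1],[0,0,0,-1,0,0,1],[0,0,0,0,0,0,1]]
  ]
}}

```text
time: 12.3
tool_pos: [0.6193, 0.204, 0.1983]
tcp_rot: [1.213, 1.207, -1.206]
wrist_force: [-0.1, 0.3, -0.7]
width: 1.0
```

```bash
python3 - <<'E'
from workcell import bot
import cv2
p,d=bot.read_camera("scene"); cv2.imwrite("pics/s5.png",p)
E
python3 go.py .580 -.349 .2 0
```

```text
t 12.35 p [0.6191 0.2039 0.1976] toolx [ 0.004  0.002 -1.   ] tooly [ 1.    -0.001  0.004] yaw y deg -0.06 q [0.28  0.236 1.691 0.    1.211 0.281] w 0.998 F [-0.2 -0.3  0.2]
turn [-0.001  -0.0016 -0.0039]
shift cm now [-0.34 -3.85 55.3 ]  shift cm after turn [-0.24 -3.91 55.29]
```

View pics/s5.png

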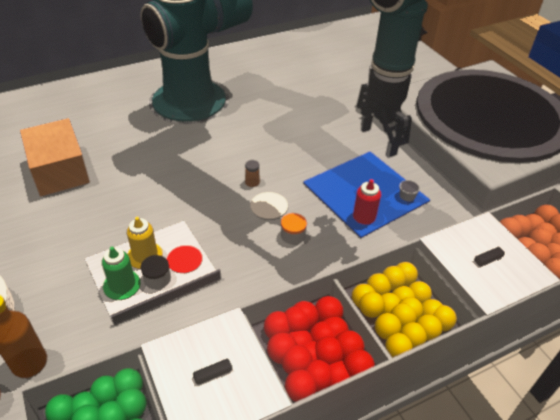

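Red stands upright on the board (367,203), and the others are undisturbed. Next, green.

>>> {"fn": "arm_command", "kwargs": {
  "series": [
    [[0,0,-0.004,0,-0.3,3,1],[0,0,0,0,-0.3,4.6,1],[0,0,0,0,-0.3,4.6,1],[0,0,0,0,-0.3,4.6,1],[0,0,0,0,-0.3,4.6,1],[0,0,0,0,-0.3,4.6,1],[0,0,0,0,-0.3,4.6,1],[0,0,0,0,-0.3,4.6,1],[0,0,0,0,-0.3,4.6,1],[0,0,0,0,-0.3,4.6,1]]
  ]
}}

```text
time: 13.35
tool_pos: [0.5782, -0.2473, 0.1727]
tcp_rot: [1.193, 1.242, -1.219]
wrist_force: [0.2, 0.4, -0.5]
width: 0.998
```

```bash
python3 go.py .58 -.349 .2 0
```

```text
t 13.35 p [ 0.5782 -0.2473  0.1727] toolx [-0.03   0.008 -1.   ] tooly [ 1.     0.011 -0.029] yaw y deg 0.61 q [-0.441  0.234  1.74  -0.006  1.198 -0.449] w 0.998 F [ 0.2  0.4 -0.5]
turn [ 0.0105 -0.0084  0.0295]
shift cm now [-2.820e+00 -1.000e-02  1.014e+01]  shift cm after turn [-2.73  0.18 10.17]
```

>>> {"fn": "arm_command", "kwargs": {
  "series": [
    [[0.01,-0.008,0.03,-1,0,3.5,1],[0,0,0,-0.5,0,3,1],[0,0,0,0,0,1.5,1],[0,0,0,0,0,0,1],[0,0,0,0,0,0,1]]
  ]
}}

```text
time: 13.85
tool_pos: [0.5717, -0.3335, 0.1748]
tcp_rot: [1.215, 1.222, -1.221]
wrist_force: [0.1, -0.4, 0.0]
width: 0.998
```

```bash
python3 go.py .58 -.349 .14 0
```

```text
t 13.85 p [ 0.5717 -0.3335  0.1748] toolx [-0.014  0.008 -1.   ] tooly [ 1.    -0.008 -0.014] yaw y deg -0.45 q [-0.566  0.284  1.674 -0.     1.2   -0.558] w 0.998 F [ 0.1 -0.4  0. ]
turn [-0.008  -0.0084  0.0138]
shift cm now [3.45 0.89 1.57]  shift cm after turn [3.48 0.83 1.55]
```

>>> {"fn": "arm_command", "kwargs": {
  "series": [
    [[-0.008,-0.008,0.014,0,0.5,1.2,1],[0,0,0,1,0.1,0.1,1],[0,0,0,2,0,0,1],[0,0,0,0.5,0,0,1],[0,0,0,0,0,0,1],[0,0,0,0,0,0,1]]
  ]
}}

```text
time: 14.45
tool_pos: [0.5793, -0.3404, 0.1357]
tcp_rot: [1.205, 1.216, -1.202]
wrist_force: [-0.0, 0.4, 0.1]
width: 1.001
```

```bash
python3 go.py .58 -.349 .069 0
```

```text
t 14.45 p [ 0.5793 -0.3404  0.1357] toolx [-0.001  0.003 -1.   ] tooly [ 1.     0.008 -0.001] yaw y deg 0.47 q [-0.569  0.324  1.697  0.002  1.123 -0.579] w 1.001 F [-0.   0.4  0.1]
turn [ 0.0082 -0.003   0.0007]
shift cm now [6.67 0.07 0.88]  shift cm after turn [6.67 0.07 0.86]
```

>>> {"fn": "arm_command", "kwargs": {
  "series": [
    [[0.008,-0.003,0,0,0,0.7,1],[0,0,0,1,0,0,1],[0,0,0,1.5,0,0,1],[0,0,0,1.5,0,0,1],[0,0,0,1,0,0,1],[0,0,0,0.5,0,0,1],[0,0,0,0,0,0,1],[0,0,0,0,0,0,1]]
  ]
}}

```text
time: 15.25
tool_pos: [0.5796, -0.348, 0.0763]
tcp_rot: [1.209, 1.209, -1.21]
wrist_force: [0.0, 0.0, -0.6]
width: 1.003
```

```bash
python3 go.py .58 -.349 .069 0
```

```text
t 15.25 p [ 0.5796 -0.348   0.0763] toolx [-0.    -0.001 -1.   ] tooly [ 1. -0. -0.] yaw y deg -0.02 q [-5.770e-01  3.860e-01  1.732e+00 -1.000e-03  1.023e+00 -5.770e-01] w 1.003 F [ 0.   0.  -0.6]
turn [-0.0004  0.0005  0.0002]
shift cm now [0.73 0.04 0.1 ]  shift cm after turn [0.73 0.04 0.1 ]
```

>>> {"fn": "arm_command", "kwargs": {
  "series": [
    [[0,0,0,0.4,0,0.1,0.85],[0,0,0,0.2,0,0,0.75],[0,0,0,0,0,0,0.75],[0,0,0,0,0,0,0.75]]
  ],
  "newtons": 30
}}

```text
time: 15.65
tool_pos: [0.5806, -0.3498, 0.0715]
tcp_rot: [1.209, 1.206, -1.209]
wrist_force: [0.5, 1.2, 0.7]
width: 0.751
```

```bash
python3 go.py .58 -.349 .069 0
```

```text
t 15.65 p [ 0.5806 -0.3498  0.0715] toolx [ 0.002 -0.002 -1.   ] tooly [ 1.    -0.     0.002] yaw y deg -0.02 q [-5.790e-01  3.930e-01  1.733e+00 -1.000e-03  1.013e+00 -5.780e-01] w 0.751 F [0.5 1.2 0.7]
turn [-0.0004  0.002  -0.0021]
shift cm now [ 0.24 -0.07 -0.08]  shift cm after turn [ 0.25 -0.06 -0.08]
```

>>> {"fn": "arm_command", "kwargs": {
  "series": [
    [[0,0,0,0.2,0,-0.1,0.7],[0,0,0,0,0,0,0.65],[0,0,0,0,0,0,0.6],[0,0,0,0,0,0,0.55],[0,0,0,0,0,0,0.4],[0,0,0,0,0,0,0.4]]
  ]
}}

```text
time: 16.25
tool_pos: [0.5803, -0.349, 0.0708]
tcp_rot: [1.208, 1.206, -1.209]
wrist_force: [-0.9, 0.6, 1.3]
width: 0.587
```

```bash
python3 go.py .58 -.349 .2 0
```

```text
t 16.25 p [ 0.5803 -0.349   0.0708] toolx [ 0.002 -0.003 -1.   ] tooly [ 1.    -0.     0.002] yaw y deg -0.01 q [-0.578  0.392  1.735 -0.002  1.011 -0.577] w 0.587 F [-0.9  0.6  1.3]
turn [-0.0002  0.0028 -0.0019]
shift cm now [-12.92  -0.     0.03]  shift cm after turn [-12.92  -0.03  -0.  ]
```

>>> {"fn": "arm_command", "kwargs": {
  "series": [
    [[0,0,0,-0.5,0,0,0.3],[0,0,0,-1.5,0,0,0.3],[0,0,0,-2.2,0,0,0.3],[0,0,0,-2.5,0,0,0.3],[0,0,0,-2.5,0,0,0.3],[0,0,0,-2.5,0,0,0.3],[0,0,0,-2,0,0,0.3],[0,0,0,-1,0,0,0.3],[0,0,0,0,0,0,0.3]]
  ],
  "newtons": 45
}}

```text
time: 17.15
tool_pos: [0.5791, -0.3466, 0.2236]
tcp_rot: [1.21, 1.211, -1.209]
wrist_force: [-0.3, 0.3, -3.4]
width: 0.577
```

```bash
python3 go.py .501 .187 .2 0
```

```text
t 17.15 p [ 0.5791 -0.3466  0.2236] toolx [-0.001  0.001 -1.   ] tooly [ 1.    -0.    -0.001] yaw y deg -0.01 q [-5.770e-01  2.660e-01  1.605e+00  1.000e-03  1.272e+00 -5.770e-01] w 0.577 F [-0.3  0.3 -3.4]
turn [-0.0001 -0.0012  0.0008]
shift cm now [  2.44  -7.82 -53.36]  shift cm after turn [  2.36  -7.81 -53.36]
```

>>> {"fn": "arm_command", "kwargs": {
  "series": [
    [[0,0,0,0,-0.3,-2,0.3],[0,0,0,0,-0.5,-3.5,0.3],[0,0,0,0,-0.7,-4.6,0.3],[0,0,0,0,-0.7,-4.6,0.3],[0,0,0,0,-0.7,-4.6,0.3],[0,0,0,0,-0.7,-4.6,0.3],[0,0,0,0,-0.7,-4.6,0.3],[0,0,0,0,-0.7,-4.6,0.3],[0,0,0,0,-0.7,-4.6,0.3],[0,0,0,0,-0.7,-4.6,0.3]]
  ]
}}

```text
time: 18.15
tool_pos: [0.5025, 0.0931, 0.2107]
tcp_rot: [1.212, 1.225, -1.228]
wrist_force: [0.0, -0.6, -3.0]
width: 0.574
```

```bash
python3 go.py .501 .187 .2 0
```

```text
t 18.15 p [0.5025 0.0931 0.2107] toolx [-0.021  0.008 -1.   ] tooly [ 1.    -0.01  -0.021] yaw y deg -0.57 q [ 0.127 -0.025  1.953  0.011  1.233  0.134] w 0.574 F [ 0.  -0.6 -3. ]
turn [-0.0099 -0.0076  0.0206]
shift cm now [ 1.14 -0.22 -9.38]  shift cm after turn [ 1.07 -0.15 -9.39]
```

>>> {"fn": "arm_command", "kwargs": {
  "series": [
    [[-0.01,-0.008,0.02,0,0,-3.5,0.3],[0,0,0,0,0,-2.5,0.3],[0,0,0,1,0,-1,0.3],[0,0,0,2,0,0,0.3],[0,0,0,2,0,0,0.3],[0,0,0,2,0,0,0.3],[0,0,0,1,0,0,0.3],[0,0,0,0,0,0,0.3],[0,0,0,0,0,0,0.3]]
  ]
}}

```text
time: 19.05
tool_pos: [0.4871, 0.1718, 0.1162]
tcp_rot: [1.19, 1.227, -1.217]
wrist_force: [0.4, -0.6, -3.0]
width: 0.574
```

```bash
python3 go.py .501 .187 .075 0
```

```text
t 19.05 p [0.4871 0.1718 0.1162] toolx [-0.019 -0.003 -1.   ] tooly [ 1.     0.011 -0.019] yaw y deg 0.64 q [0.289 0.074 2.037 0.003 1.05  0.276] w 0.574 F [ 0.4 -0.6 -3. ]
turn [0.0111 0.0028 0.0195]
shift cm now [ 4.09  1.48 -1.52]  shift cm after turn [ 4.12  1.39 -1.52]
```

>>> {"fn": "arm_command", "kwargs": {
  "series": [
    [[0.011,0.003,0.02,0,1,-1.2,0.3],[0,0,0,1,0.1,0,0.3],[0,0,0,1.2,0,0,0.3],[0,0,0,1,0,0,0.3],[0,0,0,0.5,0,0,0.3],[0,0,0,0,0,0,0.3],[0,0,0,0,0,0,0.3]]
  ]
}}

```text
time: 19.75
tool_pos: [0.4988, 0.1822, 0.0776]
tcp_rot: [1.21, 1.207, -1.209]
wrist_force: [0.3, 0.0, -2.9]
width: 0.573
```

```bash
python3 go.py .501 .187 .0718 0
```

```text
t 19.75 p [0.4988 0.1822 0.0776] toolx [ 0.001 -0.    -1.   ] tooly [ 1.    -0.001  0.001] yaw y deg -0.06 q [ 3.040e-01  1.340e-01  2.052e+00 -1.000e-03  9.540e-01  3.060e-01] w 0.573 F [ 0.3  0.  -2.9]
turn [-0.0011  0.0005 -0.0015]
shift cm now [ 0.58  0.22 -0.48]  shift cm after turn [ 0.58  0.22 -0.48]
```

>>> {"fn": "arm_command", "kwargs": {
  "series": [
    [[0,0,0,0.3,0.1,-0.3,0.3],[0,0,0,0.15,0,0,0.3],[0,0,0,0.1,0,0,0.3],[0,0,0,0,0,0,0.3],[0,0,0,0,0,0,0.3]]
  ]
}}

```text
time: 20.25
tool_pos: [0.5007, 0.1857, 0.0728]
tcp_rot: [1.212, 1.206, -1.207]
wrist_force: [-0.6, -0.8, -2.3]
width: 0.578
```

```bash
python3 go.py .501 .187 .0718 0
```

```text
t 20.25 p [0.5007 0.1857 0.0728] toolx [ 0.003  0.    -1.   ] tooly [ 1.    -0.001  0.003] yaw y deg -0.06 q [ 3.09e-01  1.45e-01  2.05e+00 -1.00e-03  9.44e-01  3.11e-01] w 0.578 F [-0.6 -0.8 -2.3]
turn [-0.001  -0.0001 -0.0033]
shift cm now [ 0.1   0.03 -0.13]  shift cm after turn [ 0.1   0.03 -0.13]
```

>>> {"fn": "arm_command", "kwargs": {
  "series": [
    [[0,0,0,0.15,0,0,0.3],[0,0,0,0.1,0,0,0.3],[0,0,0,0,0,0,0.3],[0,0,0,0,0,0,0.3]]
  ]
}}

```text
time: 20.65
tool_pos: [0.5016, 0.1859, 0.0723]
tcp_rot: [1.212, 1.205, -1.206]
wrist_force: [-0.8, -0.2, -3.4]
width: 0.575
```

>>> {"fn": "arm_command", "kwargs": {
  "series": [
    [[0,0,0,0.2,0,0,0.3],[0,0,0,0.1,0,0,0.3],[0,0,0,0,0,0,0.3],[0,0,0,0,0,0,0.3]]
  ]
}}

```text
time: 21.05
tool_pos: [0.5022, 0.1859, 0.072]
tcp_rot: [1.213, 1.205, -1.205]
wrist_force: [-0.4, -0.6, -1.9]
width: 0.574
```

>>> {"fn": "arm_command", "kwargs": {
  "series": [
    [[0,0,0,0.3,0,0,0.3],[0,0,0,0.2,0,0,0.3],[0,0,0,0.1,0,0,0.3]]
  ]
}}

```text
time: 21.35
tool_pos: [0.5027, 0.186, 0.072]
tcp_rot: [1.212, 1.206, -1.206]
wrist_force: [-1.0, 0.2, -0.3]
width: 0.574
```

```bash
python3 - <<'E'
from workcell import bot
import cv2
p,d=bot.read_camera("side"); cv2.imwrite("pics/s6.png",cv2.resize(p[60:220,130:330],None,fx=3.5,fy=3.5))
E
python3 go.py
```

```text
t 21.4 p [0.5028 0.186  0.0719] toolx [ 0.005 -0.    -1.   ] tooly [ 1.    -0.001  0.005] yaw y deg -0.04 q [ 3.090e-01  1.490e-01  2.048e+00 -2.000e-03  9.410e-01  3.110e-01] w 0.58 F [-3.  -1.6  8.3]
```

View pics/s6.png

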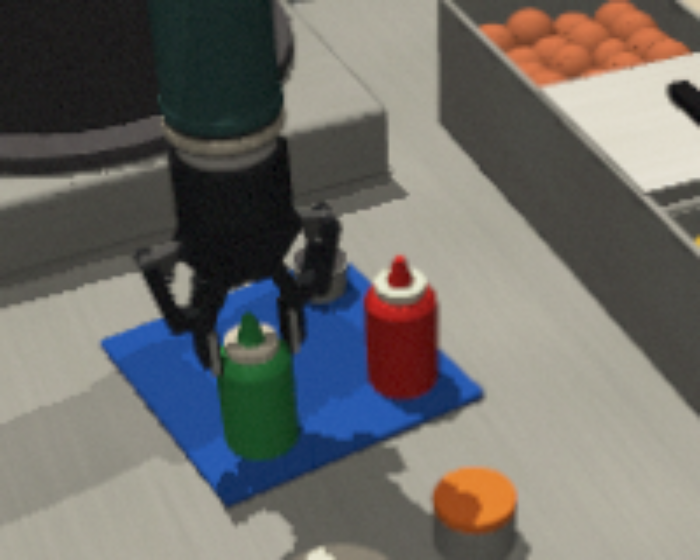

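Contact made (8 N); release green.

>>> {"fn": "arm_command", "kwargs": {
  "series": [
    [[0,0,0,0,0,0,0.7],[0,0,0,0,0,0,0.8],[0,0,0,0,0,0,1],[0,0,0,-0.5,0,0,1],[0,0,0,-2,0,0,1],[0,0,0,-3,0,0,1],[0,0,0,-3,0,0,1],[0,0,0,-3,0,0,1],[0,0,0,-1.5,0,0,1],[0,0,0,0,0,0,1]]
  ]
}}

```text
time: 22.4
tool_pos: [0.5024, 0.1861, 0.2058]
tcp_rot: [1.212, 1.205, -1.206]
wrist_force: [0.2, -0.2, 0.5]
width: 1.003
```

>>> {"fn": "arm_command", "kwargs": {
  "series": [
    [[0.15,0,0,0,0,0,1],[0.15,0,0,0,0,0,1],[0.15,0,0,0,0,0,1],[0.15,0,0,0,0,0,1],[0.15,0,0,0,0,0,1],[0.15,0,0,0,0,0,1],[0.15,0,0,0,0,0,1],[0.15,0,0,0,0,0,1],[0.15,0,0,0,0,0,1],[0.1,0,0,0,0,0,1]]
  ]
}}

```text
time: 23.4
tool_pos: [0.4976, 0.1846, 0.1945]
tcp_rot: [2.156, 0.114, -2.172]
wrist_force: [-0.3, -0.9, -0.5]
width: 0.999
```

```bash
python3 go.py .5235 -.284 .2 -90
```

```text
t 23.4 p [0.4976 0.1846 0.1945] toolx [-0.007 -0.004 -1.   ] tooly [ 0.108 -0.994  0.003] yaw y deg -83.78 q [ 3.090e-01  1.900e-02  1.940e+00 -1.000e-03  1.191e+00  1.772e+00] w 0.999 F [-0.3 -0.9 -0.5]
turn [ 0.1086  0.0075 -0.0033]
shift cm now [-0.39 46.87  2.51]  shift cm after turn [-0.55 46.86 -2.59]
```

>>> {"fn": "arm_command", "kwargs": {
  "series": [
    [[0.06,0.007,0,-0.2,2,0,1],[0,0,0,-0.1,4,-0.3,1],[0,0,0,-0.1,4.6,-0.3,1],[0,0,0,-0.1,4.6,-0.3,1],[0,0,0,-0.1,4.6,-0.3,1],[0,0,0,-0.1,4.6,-0.3,1],[0,0,0,-0.1,4.6,-0.3,1],[0,0,0,-0.1,4.6,-0.3,1],[0,0,0,-0.1,4.6,-0.3,1],[0,0,0,0,3,0,1]]
  ]
}}

```text
time: 24.4
tool_pos: [0.5378, -0.2359, 0.1917]
tcp_rot: [2.179, 0.058, -2.21]
wrist_force: [0.7, -0.0, -0.4]
width: 0.998
```

```bash
python3 go.py .5235 -.284 .14 -90
```

```text
t 24.4 p [ 0.5378 -0.2359  0.1917] toolx [-0.014 -0.    -1.   ] tooly [ 0.053 -0.999 -0.001] yaw y deg -86.97 q [-0.452  0.131  1.825 -0.007  1.198  1.069] w 0.998 F [ 0.7 -0.  -0.4]
turn [0.0528 0.0142 0.0002]
shift cm now [5.19 4.73 1.6 ]  shift cm after turn [5.17 4.81 1.43]
```

>>> {"fn": "arm_command", "kwargs": {
  "series": [
    [[0.05,0.014,0,0,2,0.7,1],[0,0,0,0,1.2,0.4,1],[0,0,0,1,0.3,0,1],[0,0,0,1.5,0,0,1],[0,0,0,1,0,0,1],[0,0,0,0,0,0,1],[0,0,0,0,0,0,1]]
  ]
}}

```text
time: 25.1
tool_pos: [0.5245, -0.272, 0.1464]
tcp_rot: [-2.21, -0.008, 2.229]
wrist_force: [0.4, 0.3, 0.1]
width: 0.998
```

```bash
python3 go.py .5235 -.284 .069 -90
```

```text
t 25.1 p [ 0.5245 -0.272   0.1464] toolx [-0.009  0.006 -1.   ] tooly [ 0.001 -1.    -0.006] yaw y deg -89.92 q [-5.210e-01  1.750e-01  1.863e+00  1.000e-03  1.115e+00  1.048e+00] w 0.998 F [0.4 0.3 0.1]
turn [0.0014 0.0086 0.0059]
shift cm now [7.73 1.24 0.04]  shift cm after turn [7.74 1.2  0.1 ]
```

>>> {"fn": "arm_command", "kwargs": {
  "series": [
    [[0,0.008,0.006,0,1,0,1],[0,0,0,1,0,0,1],[0,0,0,1.5,0,0,1],[0,0,0,1.5,0,0,1],[0,0,0,1.5,0,0,1],[0,0,0,1,0,0,1],[0,0,0,0.5,0,0,1],[0,0,0,0,0,0,1],[0,0,0,0,0,0,1]]
  ]
}}

```text
time: 26.0
tool_pos: [0.5247, -0.2812, 0.0693]
tcp_rot: [2.219, 0.004, -2.221]
wrist_force: [0.2, -1.6, -0.0]
width: 1.003
```

```bash
python3 go.py .5235 -.284 .069 -90
```

```text
t 26.0 p [ 0.5247 -0.2812  0.0693] toolx [-0.001  0.    -1.   ] tooly [ 0.004 -1.    -0.   ] yaw y deg -89.78 q [-0.534  0.258  1.919 -0.     0.965  1.034] w 1.003 F [ 0.2 -1.6 -0. ]
turn [0.0038 0.0009 0.0001]
shift cm now [0.03 0.28 0.12]  shift cm after turn [0.03 0.28 0.12]
```

>>> {"fn": "arm_command", "kwargs": {
  "series": [
    [[0,0,0,0,0.2,0.1,0.85],[0,0,0,0,0,0,0.75],[0,0,0,0,0,0,0.7],[0,0,0,0,0,0,0.65],[0,0,0,0,0,0,0.6],[0,0,0,0,0,0,0.55],[0,0,0,0,0,0,0.4],[0,0,0,0,0,0,0.4]]
  ],
  "newtons": 30
}}

```text
time: 26.8
tool_pos: [0.5253, -0.2844, 0.0724]
tcp_rot: [2.222, 0.002, -2.215]
wrist_force: [0.5, 0.6, -0.1]
width: 0.573
```

```bash
python3 go.py .5235 -.284 .069 -90
```

```text
t 26.8 p [ 0.5253 -0.2844  0.0724] toolx [ 0.003 -0.002 -1.   ] tooly [ 0.004 -1.     0.002] yaw y deg -89.78 q [-0.538  0.255  1.916 -0.     0.966  1.03 ] w 0.573 F [ 0.5  0.6 -0.1]
turn [ 0.0038 -0.0032 -0.0023]
shift cm now [ 0.34 -0.04  0.18]  shift cm after turn [ 0.34 -0.04  0.18]
```

>>> {"fn": "arm_command", "kwargs": {
  "series": [
    [[0,0,0,-0.5,0,0,0.3],[0,0,0,-1.5,0,0,0.3],[0,0,0,-2,0,0,0.3],[0,0,0,-2.5,0,0,0.3],[0,0,0,-2.5,0,0,0.3],[0,0,0,-2.5,0,0,0.3],[0,0,0,-2,0,0,0.3],[0,0,0,-1,0,0,0.3],[0,0,0,0,0,0,0.3]]
  ],
  "newtons": 40
}}

```text
time: 27.7
tool_pos: [0.5234, -0.283, 0.2264]
tcp_rot: [2.22, 0.003, -2.218]
wrist_force: [0.8, 0.3, -2.0]
width: 0.571
```

```bash
python3 - <<'E'
from workcell import bot
import cv2
p,d=bot.read_camera("side"); cv2.imwrite("pics/s7.png",p)
E
python3 go.py .483 .306 .2 -90
```

```text
t 27.75 p [ 0.523  -0.2828  0.2255] toolx [ 0. -0. -1.] tooly [ 0.004 -1.     0.   ] yaw y deg -89.77 q [-0.537  0.113  1.781 -0.     1.247  1.029] w 0.562 F [ 0.6  0.5 -1.9]
turn [ 0.0039 -0.     -0.0003]
shift cm now [  2.53 -58.9    3.77]  shift cm after turn [  2.55 -58.88   4.  ]
```

View pics/s7.png

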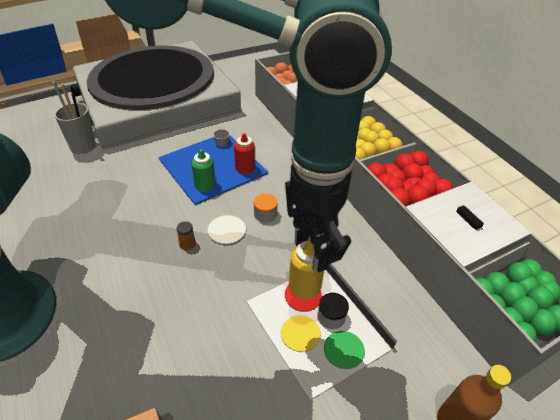

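Yellow is held upright, all three coasters are bare, and the tin is undisturbed at (333,305).

>>> {"fn": "arm_command", "kwargs": {
  "series": [
    [[0,0,0,-0.1,-2,0,0.3],[0,0,0,-0.1,-3.5,0.3,0.3],[0,0,0,-0.1,-4.6,0.3,0.3],[0,0,0,-0.1,-4.6,0.4,0.3],[0,0,0,-0.1,-4.6,0.4,0.3],[0,0,0,-0.1,-4.6,0.4,0.3],[0,0,0,-0.1,-4.6,0.4,0.3],[0,0,0,-0.1,-4.6,0.4,0.3],[0,0,0,-0.1,-4.6,0.4,0.3],[0,0,0,-0.1,-4.6,0.4,0.3]]
  ]
}}

```text
time: 28.75
tool_pos: [0.4749, 0.1576, 0.2215]
tcp_rot: [-2.188, 0.001, 2.243]
wrist_force: [1.7, 0.6, -1.7]
width: 0.568
```

```bash
python3 go.py .483 .306 .2 -90
```

```text
t 28.75 p [0.4749 0.1576 0.2215] toolx [-0.025  0.006 -1.   ] tooly [-0.006 -1.    -0.006] yaw y deg -90.37 q [ 0.262 -0.052  1.959  0.013  1.257  1.835] w 0.568 F [ 1.7  0.6 -1.7]
turn [-0.0063  0.0249  0.0056]
shift cm now [  2.21 -14.83  -0.77]  shift cm after turn [  2.15 -14.84  -0.81]
```

>>> {"fn": "arm_command", "kwargs": {
  "series": [
    [[-0.006,0.025,0.006,0,-4.2,0,0.3],[0,0,0,0,-4,0,0.3],[0,0,0,0,-3,-0.3,0.3],[0,0,0,0,-1.2,-0.3,0.3],[0,0,0,1,0,0,0.3],[0,0,0,2,0,0,0.3],[0,0,0,2,0,0,0.3],[0,0,0,1,0,0,0.3],[0,0,0,0,0,0,0.3],[0,0,0,0,0,0,0.3]]
  ]
}}

```text
time: 29.75
tool_pos: [0.4658, 0.2869, 0.1463]
tcp_rot: [2.19, -0.002, -2.235]
wrist_force: [-0.1, 0.5, -2.2]
width: 0.57
```

```bash
python3 go.py .483 .306 .0735 -90
```

```text
t 29.75 p [0.4658 0.2869 0.1463] toolx [-0.02 -0.01 -1.  ] tooly [ 0.008 -1.     0.01 ] yaw y deg -89.54 q [5.060e-01 1.020e-01 1.946e+00 1.000e-03 1.116e+00 2.068e+00] w 0.57 F [-0.1  0.5 -2.2]
turn [ 0.0079  0.0202 -0.0101]
shift cm now [ 7.22 -1.97 -1.88]  shift cm after turn [ 7.28 -1.91 -1.72]
```

>>> {"fn": "arm_command", "kwargs": {
  "series": [
    [[0.008,0.02,-0.01,0,-1.5,-1.4,0.3],[0,0,0,0.5,-0.3,-0.1,0.3],[0,0,0,1.5,0,0,0.3],[0,0,0,1.5,0,0,0.3],[0,0,0,1,0,0,0.3],[0,0,0,0,0,0,0.3],[0,0,0,0,0,0,0.3]]
  ]
}}

```text
time: 30.45
tool_pos: [0.4858, 0.3077, 0.1025]
tcp_rot: [-2.227, -0.003, 2.209]
wrist_force: [0.0, 1.1, -2.4]
width: 0.564
```

```bash
python3 go.py .483 .306 .0735 -90
```

```text
t 30.45 p [0.4858 0.3077 0.1025] toolx [ 0.008  0.004 -1.   ] tooly [-0.002 -1.    -0.004] yaw y deg -90.11 q [ 0.521  0.178  1.947 -0.     1.007  2.094] w 0.564 F [ 0.   1.1 -2.4]
turn [-0.002  -0.008   0.0043]
shift cm now [2.9  0.19 0.31]  shift cm after turn [2.9  0.17 0.28]
```

>>> {"fn": "arm_command", "kwargs": {
  "series": [
    [[0,-0.008,0.004,0.5,0.1,0.2,0.3],[0,0,0,1,0,0,0.3],[0,0,0,0.6,0,0,0.3],[0,0,0,0.2,0,0,0.3],[0,0,0,0,0,0,0.3],[0,0,0,0,0,0,0.3]]
  ]
}}

```text
time: 31.05
tool_pos: [0.4842, 0.3069, 0.0785]
tcp_rot: [-2.221, 0.002, 2.219]
wrist_force: [-0.7, -0.1, -2.5]
width: 0.569
```

```bash
python3 go.py .483 .306 .0735 -90
```

```text
t 31.05 p [0.4842 0.3069 0.0785] toolx [ 0.001  0.001 -1.   ] tooly [-0.002 -1.    -0.001] yaw y deg -90.12 q [0.521 0.208 1.962 0.    0.971 2.094] w 0.569 F [-0.7 -0.1 -2.5]
turn [-0.0021 -0.0005  0.0007]
shift cm now [0.5  0.1  0.12]  shift cm after turn [0.5  0.09 0.12]
```

>>> {"fn": "arm_command", "kwargs": {
  "series": [
    [[0,0,0,0.3,0,0,0.3],[0,0,0,0.2,0,0,0.3],[0,0,0,0.1,0,0,0.3],[0,0,0,0,0,0,0.3],[0,0,0,0,0,0,0.3]]
  ]
}}

```text
time: 31.55
tool_pos: [0.4857, 0.3076, 0.0738]
tcp_rot: [-2.223, -0.0, 2.215]
wrist_force: [-0.2, -0.7, -2.1]
width: 0.569
```

>>> {"fn": "arm_command", "kwargs": {
  "series": [
    [[0,0,0,0.2,0,0,0.3],[0,0,0,0.1,0,0,0.3],[0,0,0,0,0,0,0.3]]
  ]
}}

```text
time: 31.85
tool_pos: [0.4869, 0.3079, 0.0739]
tcp_rot: [-2.226, -0.001, 2.213]
wrist_force: [0.3, 0.5, -2.1]
width: 0.571
```

>>> {"fn": "arm_command", "kwargs": {
  "series": [
    [[0,0,0,0.25,0,0,0.3],[0,0,0,0.2,0,0,0.3]]
  ]
}}

```text
time: 32.05
tool_pos: [0.4888, 0.3084, 0.0736]
tcp_rot: [-2.229, -0.002, 2.209]
wrist_force: [-4.6, -4.4, 15.9]
width: 0.568
```

Contact confirmed; release and rise.

>>> {"fn": "arm_command", "kwargs": {
  "series": [
    [[0,0,0,-0.1,0,0,0.7],[0,0,0,0,0,0,0.8],[0,0,0,0,0,0,1],[0,0,0,-0.5,0,0,1],[0,0,0,-2,0,0,1],[0,0,0,-3,0,0,1],[0,0,0,-3,0,0,1],[0,0,0,-3,0,0,1],[0,0,0,-1.5,0,0,1],[0,0,0,0,0,0,1]]
  ]
}}

```text
time: 33.05
tool_pos: [0.4861, 0.3077, 0.207]
tcp_rot: [-2.225, -0.0, 2.215]
wrist_force: [0.2, -0.2, 0.1]
width: 1.0
```

```bash
python3 - <<'E'
from workcell import bot
from h import *
mec=lambda q:[np.round(v,4) for v in cv2.minEnclosingCircle(q[:,:2].astype(np.float32))]
def comp(m,uv):
    num,lab,st,ce=cv2.connectedComponentsWithStats(m.astype(np.uint8)); return lab==lab[uv[1],uv[0]]
for n in ["scene","side"]:
    i=bot.camera_info(n);p,d=bot.read_camera(n); K,D,E=[np.asarray(i[k]) for k in("K","dist_coeffs","extrinsics")]
    cv2.imwrite(f"pics/{n}8.png",p); np.savez(n+"8.npz",p=p,d=d,E=E,K=K,D=D)
    C=cloud(p,d,E,K,D);X,Y,Z=C[...,0],C[...,1],C[...,2];ok=d>0;M=masks(p);hsv=cv2.cvtColor(p,cv2.COLOR_BGR2HSV)
    for nm,(cx,cy) in dict(red=(.571,-.213),yellow=(.5245,-.2845),green=(.581,-.349)).items():
        m=M[nm]&(np.hypot(X-cx,Y-cy)<.06)&(Z<.02); 
        c,_=cv2.findContours(m.astype(np.uint8),0,cv2.CHAIN_APPROX_NONE); c=max(c,key=cv2.contourArea); e=cv2.fitEllipse(c)
        a=cv2.undistortPoints(np.array([[e[0]]],np.float32),K,D)[0,0]; r=E[:3,:3]@np.r_[a,1]; t=(0.007-E[2,3])/r[2]
        print(n,nm,"coaster",m.sum(),mec(C[m&ok]),"ellipse-ray",(E[:3,3]+t*r).round(4))
    for nm in ["red","yellow","green"]:
        m=M[nm]&ok&(Z>.03)&(Z<.075)&(np.abs(X-.55)<.15)&(np.abs(Y-.255)<.12); q=C[m]; print(nm,"bottle",len(q),np.round(fit(q),4))
    m=ok&(Z>.042)&(Z<.056)&(hsv[...,2]<110)&(np.hypot(X-.5957,Y+.2795)<.04); print("tin",mec(C[m]))
    pl=(269,206) if n=="scene" else (226,230)
    m=comp((p.astype(int).sum(2)>545)&(np.hypot(X-.4965,Y-.0215)<.065),pl); c,_=cv2.findContours(m.astype(np.uint8),0,cv2.CHAIN_APPROX_NONE); c=max(c,key=cv2.contourArea); e=cv2.fitEllipse(c)
    a=cv2.undistortPoints(np.array([[e[0]]],np.float32),K,D)[0,0]; r=E[:3,:3]@np.r_[a,1]; t=(0.006-E[2,3])/r[2]; print("plate",e,(E[:3,3]+t*r).round(4))
E
python3 go.py .5957 -.2795 .2 -90
```

```text
scene red coaster 733 [array([ 0.5713, -0.2113]), np.float64(0.0382)] ellipse-ray [ 0.5735 -0.212   0.007 ]
scene yellow coaster 541 [array([ 0.5239, -0.2859]), np.float64(0.0379)] ellipse-ray [ 0.5218 -0.2878  0.007 ]
scene green coaster 777 [array([ 0.5812, -0.3497]), np.float64(0.0375)] ellipse-ray [ 0.5844 -0.3504  0.007 ]
red bottle 305 [0.6267 0.2034 0.0237]
yellow bottle 256 [0.4912 0.3053 0.0211]
green bottle 0 [0. 0. 0.]
tin [array([ 0.5985, -0.2787]), np.float64(0.0289)]
plate ((264.7297058105469, 210.13851928710938), (12.840214729309082, 34.86820602416992), 104.1505126953125) [0.5121 0.0052 0.006 ]
side red coaster 906 [array([ 0.5713, -0.2127]), np.float64(0.0389)] ellipse-ray [ 0.5695 -0.2132  0.007 ]
side yellow coaster 1103 [array([ 0.5251, -0.2859]), np.float64(0.0388)] ellipse-ray [ 0.5239 -0.2868  0.007 ]
side green coaster 1166 [array([ 0.5803, -0.351 ]), np.float64(0.0382)] ellipse-ray [ 0.5802 -0.3517  0.007 ]
red bottle 257 [0.6229 0.2003 0.0245]
yellow bottle 209 [0.483  0.3015 0.0208]
green bottle 285 [0.5033 0.1822 0.0251]
tin [array([ 0.5947, -0.2813]), np.float64(0.0286)]
plate ((279.5, 209.5), (487.539794921875, 674.52783203125), 90.0) [0.6377 0.0256 0.006 ]
t 33.15 p [0.4848 0.3069 0.2041] toolx [ 0.001 -0.    -1.   ] tooly [-0.001 -1.     0.   ] yaw y deg -90.08 q [ 5.210e-01  8.800e-02  1.849e+00 -1.000e-03  1.204e+00  2.094e+00] w 1.002 F [ 0.4 -0.9 -0.3]
turn [-0.0014 -0.0009 -0.0005]
shift cm now [  0.45  58.62 -11.17]  shift cm after turn [  0.41  58.64 -11.09]
```

View pics/side8.png

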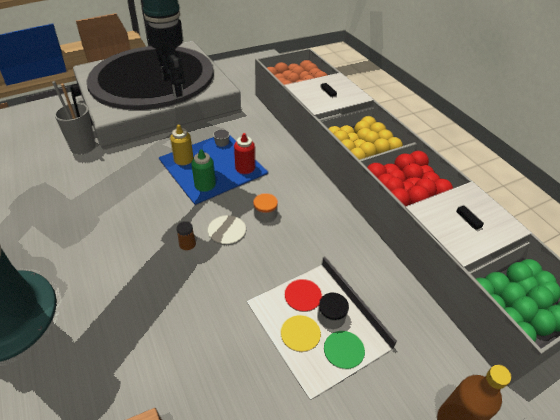

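All three bottles stand upright on the board: yellow (181,147), green (204,172), red (244,155). Next: a plate fix from the first, unshaded pictures, while I move toward the tin.

Run:
```python
from h import *
for n,pl in [("scene",(269,206)),("side",(226,230))]:
    f=np.load(n+"0.npz");p=f["p"];K,D,E=f["K"],f["D"],f["E"]
    s=p.astype(int).sum(2); x0,y0=pl
    sub=s[y0-30:y0+30,x0-30:x0+30]; thr=(s[y0,x0]+s[y0-25,x0])/2
    m=(s>thr).astype(np.uint8); mm=np.zeros_like(m); mm[y0-22:y0+22,x0-26:x0+26]=m[y0-22:y0+22,x0-26:x0+26]
    nl,lab=cv2.connectedComponents(mm); mm=(lab==lab[y0,x0]).astype(np.uint8)
    c,_=cv2.findContours(mm,0,cv2.CHAIN_APPROX_NONE); c=max(c,key=cv2.contourArea); e=cv2.fitEllipse(c)
    a=cv2.undistortPoints(np.array([[e[0]]],np.float32),K,D)[0,0]; r=E[:3,:3]@np.r_[a,1]; t=(0.005-E[2,3])/r[2]; print(n,e,(E[:3,3]+t*r).round(4))
```

```text
scene ((268.6036071777344, 204.4904327392578), (25.244125366210938, 36.399147033691406), 91.2206802368164) [0.4981 0.0219 0.005 ]
side ((226.2874755859375, 228.70382690429688), (26.581451416015625, 37.090972900390625), 84.7259292602539) [0.498  0.0227 0.005 ]
```

>>> {"fn": "arm_command", "kwargs": {
  "series": [
    [[0,0,0,-0.1,2.5,0,1],[0,0,0,-0.1,4.5,-0.8,1],[0,0,0,-0.1,4.5,-0.9,1],[0,0,0,-0.1,4.5,-0.9,1],[0,0,0,-0.1,4.5,-0.9,1],[0,0,0,-0.1,4.5,-0.9,1],[0,0,0,-0.1,4.5,-0.9,1],[0,0,0,-0.1,4.5,-0.9,1],[0,0,0,-0.1,4.5,-0.9,1],[0,0,0,0,4.5,-0.9,1]]
  ]
}}

```text
time: 34.15
tool_pos: [0.5542, -0.1334, 0.1882]
tcp_rot: [2.177, 0.01, -2.254]
wrist_force: [0.5, 0.4, 0.1]
width: 1.001
```

```bash
python3 go.py .596 -.280 .15 -90
```

```text
t 34.15 p [ 0.5542 -0.1334  0.1882] toolx [-0.035 -0.001 -0.999] tooly [ 0.01  -1.     0.001] yaw y deg -89.43 q [-0.274  0.116  1.849 -0.011  1.21   1.291] w 1.001 F [0.5 0.4 0.1]
turn [ 0.0099  0.0346 -0.0007]
shift cm now [ 3.68 14.7  -4.17]  shift cm after turn [ 3.82 14.66 -4.18]
```

>>> {"fn": "arm_command", "kwargs": {
  "series": [
    [[0.01,0.034,0,0,4.2,-0.9,1],[0,0,0,0,3.8,-1.2,1],[0,0,0,0,3,-0.9,1],[0,0,0,0.5,1.5,-0.5,1],[0,0,0,1.5,0,0,1],[0,0,0,1.5,0,0,1],[0,0,0,1,0,0,1],[0,0,0,0,0,0,1],[0,0,0,0,0,0,1]]
  ]
}}

```text
time: 35.05
tool_pos: [0.5791, -0.2602, 0.1195]
tcp_rot: [-2.184, -0.008, 2.241]
wrist_force: [-0.6, 1.0, 0.9]
width: 1.001
```

```bash
python3 go.py .596 -.280 .034 -90
```

```text
t 35.05 p [ 0.5791 -0.2602  0.1195] toolx [-0.026  0.012 -1.   ] tooly [-0.005 -1.    -0.012] yaw y deg -90.28 q [-0.461  0.29   1.774 -0.     1.106  1.114] w 1.001 F [-0.6  1.   0.9]
turn [-0.0048  0.0259  0.0124]
shift cm now [ 8.48  2.08 -1.92]  shift cm after turn [ 8.55  1.98 -1.69]
```

>>> {"fn": "arm_command", "kwargs": {
  "series": [
    [[-0.004,0.026,0.012,0,1.7,-1.4,1],[0,0,0,0,0.2,-0.2,1],[0,0,0,1,0,0,1],[0,0,0,1.5,0,0,1],[0,0,0,1,0,0,1],[0,0,0,0,0,0,1],[0,0,0,0,0,0,1]]
  ]
}}

```text
time: 35.75
tool_pos: [0.5976, -0.279, 0.0829]
tcp_rot: [2.225, 0.001, -2.215]
wrist_force: [-0.5, 0.0, -0.0]
width: 0.995
```

```bash
python3 go.py .596 -.280 .029 -90
```

```text
t 35.75 p [ 0.5976 -0.279   0.0829] toolx [ 0.005 -0.001 -1.   ] tooly [ 0.002 -1.     0.001] yaw y deg -89.89 q [-4.750e-01  3.490e-01  1.771e+00  1.000e-03  1.018e+00  1.093e+00] w 0.995 F [-0.5  0.  -0. ]
turn [ 0.002  -0.0046 -0.0015]
shift cm now [5.39 0.09 0.18]  shift cm after turn [5.39 0.1  0.16]
```

>>> {"fn": "arm_command", "kwargs": {
  "series": [
    [[0,-0.004,0,1,0.1,0.1,1],[0,0,0,1.5,0,0,1],[0,0,0,1.5,0,0,1],[0,0,0,0.7,0,0,1],[0,0,0,0.3,0,0,1],[0,0,0,0,0,0,1],[0,0,0,0,0,0,1]]
  ]
}}

```text
time: 36.45
tool_pos: [0.5957, -0.2797, 0.0272]
tcp_rot: [2.218, 0.002, -2.222]
wrist_force: [-0.4, -1.1, 0.2]
width: 0.998
```

```bash
python3 - <<'E'
from workcell import bot
import cv2
p,d=bot.read_camera("side"); cv2.imwrite("pics/s9.png",cv2.resize(p[220:400,230:420],None,fx=3,fy=3))
E
python3 go.py .596 -.280 .029 -90
```

```text
t 36.5 p [ 0.5957 -0.2797  0.0274] toolx [-0.002 -0.    -1.   ] tooly [ 0.002 -1.     0.   ] yaw y deg -89.9 q [-4.760e-01  4.120e-01  1.800e+00 -1.000e-03  9.310e-01  1.094e+00] w 1.001 F [-0.  -0.6 -0.8]
turn [ 0.0018  0.0016 -0.0005]
shift cm now [-0.16  0.03 -0.03]  shift cm after turn [-0.16  0.03 -0.03]
```

View pics/s9.png

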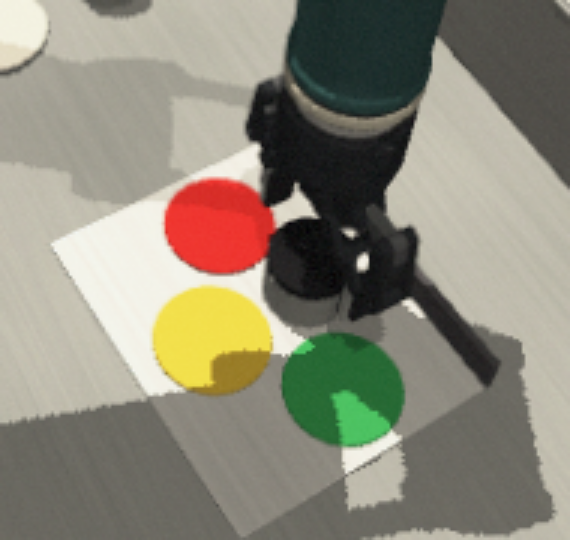

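The tin (305,265) sits between the open fingers. Close gently.

>>> {"fn": "arm_command", "kwargs": {
  "series": [
    [[0,0,0,0,0,0,0.85],[0,0,0,0,0,0,0.78],[0,0,0,0,0,0,0.7],[0,0,0,0,0,0,0.65],[0,0,0,0,0,0,0.6],[0,0,0,0,0,0,0.45],[0,0,0,0,0,0,0.4]]
  ],
  "newtons": 30
}}

```text
time: 37.2
tool_pos: [0.5973, -0.2805, 0.0298]
tcp_rot: [2.222, -0.001, -2.217]
wrist_force: [0.7, 0.1, -0.7]
width: 0.64
```

```bash
python3 go.py .498 .022 .12 -90
```

```text
t 37.2 p [ 0.5973 -0.2805  0.0298] toolx [ 0.002 -0.002 -1.   ] tooly [ 0.002 -1.     0.002] yaw y deg -89.89 q [-4.760e-01  4.100e-01  1.798e+00 -1.000e-03  9.310e-01  1.094e+00] w 0.64 F [ 0.7  0.1 -0.7]
turn [ 0.0018 -0.0022 -0.0025]
shift cm now [ -9.11 -30.25   9.85]  shift cm after turn [ -9.02 -30.25   9.93]
```

>>> {"fn": "arm_command", "kwargs": {
  "series": [
    [[0,0,0,-0.5,0,0,0.3],[0,0,0,-1.5,0,0,0.3],[0,0,0,-2,0,0,0.3],[0,0,0,-2,0,0,0.3],[0,0,0,-2,0,0,0.3],[0,0,0,-1,0,0,0.3],[0,0,0,0,0,0,0.3]]
  ],
  "newtons": 40
}}

```text
time: 37.9
tool_pos: [0.5965, -0.28, 0.1266]
tcp_rot: [2.221, -0.0, -2.218]
wrist_force: [-0.0, -0.1, -1.7]
width: 0.631
```

>>> {"fn": "arm_command", "kwargs": {
  "series": [
    [[0,0,0,0,-2,0.8,0.3],[0,0,0,0,-3.5,1.3,0.3],[0,0,0,0,-4,1.3,0.3],[0,0,0,0,-4,1.3,0.3],[0,0,0,0,-4,1.3,0.3],[0,0,0,0,-4,1.3,0.3],[0,0,0,0,-3,1,0.3],[0,0,0,0,-1.5,0.5,0.3],[0,0,0,0,0,0,0.3]]
  ]
}}

```text
time: 38.8
tool_pos: [0.5008, -0.0122, 0.1203]
tcp_rot: [-2.217, 0.004, 2.226]
wrist_force: [-0.1, -0.5, -1.7]
width: 0.634
```

```bash
python3 - <<'E'
from workcell import bot
import cv2
p,d=bot.read_camera("side"); cv2.imwrite("pics/s10.png",p)
E
python3 go.py .498 .022 .034 -90
```

```text
t 38.85 p [ 0.5011 -0.0129  0.1203] toolx [-0.004 -0.002 -1.   ] tooly [-0.002 -1.     0.002] yaw y deg -90.13 q [-0.074  0.031  2.075 -0.003  1.041  1.501] w 0.633 F [-0.  -0.3 -2.1]
turn [-0.0022  0.0044 -0.0021]
shift cm now [ 8.62 -3.51  0.28]  shift cm after turn [ 8.63 -3.49  0.31]
```

View pics/s10.png

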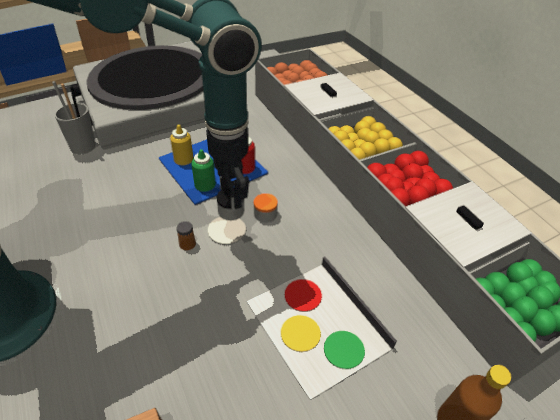

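The tin is held upright (230,210), just short of the plate.

>>> {"fn": "arm_command", "kwargs": {
  "series": [
    [[0,0.004,0,0,-2,0.2,0.3],[0,0,0,0.3,-1,0,0.3],[0,0,0,1.5,0,0,0.3],[0,0,0,1.5,0,0,0.3],[0,0,0,1,0,0,0.3],[0,0,0,0,0,0,0.3],[0,0,0,0,0,0,0.3]]
  ]
}}

```text
time: 39.55
tool_pos: [0.502, 0.013, 0.0747]
tcp_rot: [2.222, -0.011, -2.22]
wrist_force: [-0.3, 0.2, -0.5]
width: 0.628
```

```bash
python3 go.py .498 .022 .034 -90
```

```text
t 39.55 p [0.502  0.013  0.0747] toolx [ 0.001 -0.005 -1.   ] tooly [-0.005 -1.     0.005] yaw y deg -90.27 q [-0.02   0.086  2.113 -0.007  0.942  1.56 ] w 0.628 F [-0.3  0.2 -0.5]
turn [-0.0048 -0.0009 -0.0054]
shift cm now [ 4.06 -0.92  0.4 ]  shift cm after turn [ 4.07 -0.9   0.4 ]
```

>>> {"fn": "arm_command", "kwargs": {
  "series": [
    [[-0.004,0,-0.005,0.3,-0.8,0.35,0.3],[0,0,0,1.2,0,0,0.3],[0,0,0,1.2,0,0,0.3],[0,0,0,0.7,0,0,0.3],[0,0,0,0,0,0,0.3],[0,0,0,0,0,0,0.3]]
  ]
}}

```text
time: 40.15
tool_pos: [0.4993, 0.0213, 0.0387]
tcp_rot: [-2.224, 0.001, 2.218]
wrist_force: [-0.0, 0.2, -0.7]
width: 0.633
```

```bash
python3 go.py .498 .022 .034 -90
```

```text
t 40.15 p [0.4993 0.0213 0.0387] toolx [ 0.003 -0.    -1.   ] tooly [-0.001 -1.     0.   ] yaw y deg -90.04 q [-0.007  0.131  2.142 -0.     0.865  1.564] w 0.633 F [-0.   0.2 -0.7]
turn [-0.0008 -0.0027 -0.0001]
shift cm now [ 0.47 -0.07  0.13]  shift cm after turn [ 0.47 -0.07  0.13]
```

>>> {"fn": "arm_command", "kwargs": {
  "series": [
    [[0,0,0,0.3,0,0.1,0.3],[0,0,0,0.2,0,0,0.3],[0,0,0,0,0,0,0.3],[0,0,0,0.1,0,0,0.3],[0,0,0,0,0,0,0.3]]
  ]
}}

```text
time: 40.65
tool_pos: [0.4991, 0.0212, 0.0331]
tcp_rot: [-2.226, 0.001, 2.216]
wrist_force: [0.3, -0.1, -1.5]
width: 0.631
```

>>> {"fn": "arm_command", "kwargs": {
  "series": [
    [[0,0,0,0.2,0,0,0.3],[0,0,0,0,0,0,0.3]]
  ]
}}

```text
time: 40.85
tool_pos: [0.5002, 0.0212, 0.0321]
tcp_rot: [-2.228, 0.001, 2.214]
wrist_force: [-0.2, -0.2, -1.6]
width: 0.631
```

>>> {"fn": "arm_command", "kwargs": {
  "series": [
    [[0,0,0,0.2,0,0.1,0.3],[0,0,0,0.15,0,0,0.3]]
  ]
}}

```text
time: 41.05
tool_pos: [0.5008, 0.0213, 0.0318]
tcp_rot: [-2.23, 0.001, 2.212]
wrist_force: [-8.3, 0.1, 14.6]
width: 0.632
```

Contact; release and rise.

>>> {"fn": "arm_command", "kwargs": {
  "series": [
    [[0,0,0,-0.1,0,0,0.75],[0,0,0,0,0,0,0.85],[0,0,0,0,0,0,1],[0,0,0,-0.5,0,0,1],[0,0,0,-2,0,0,1],[0,0,0,-3,0,0,1],[0,0,0,-3,0,0,1],[0,0,0,-3,0,0,1],[0,0,0,-3,0,0,1],[0,0,0,0,0,0,1]]
  ]
}}

```text
time: 42.05
tool_pos: [0.4981, 0.0212, 0.1826]
tcp_rot: [-2.226, 0.001, 2.216]
wrist_force: [0.9, -0.3, 0.4]
width: 1.0
```

```bash
python3 go.py .487 .303 .22 -90
python3 - <<'E'
from workcell import bot
from h import *
mec=lambda q:[np.round(v,4) for v in cv2.minEnclosingCircle(q[:,:2].astype(np.float32))]
for n in ["scene","side"]:
    i=bot.camera_info(n);p,d=bot.read_camera(n); K,D,E=[np.asarray(i[k]) for k in("K","dist_coeffs","extrinsics")]
    if n=="scene": cv2.imwrite("pics/sc11.png",cv2.resize(p[130:280,200:450],None,fx=3,fy=3))
    C=cloud(p,d,E,K,D);X,Y,Z=C[...,0],C[...,1],C[...,2];ok=d>0;hsv=cv2.cvtColor(p,cv2.COLOR_BGR2HSV)
    m=ok&(Z>.044)&(Z<.058)&(hsv[...,2]<90)&(np.hypot(X-.498,Y-.022)<.045); print(n,"tin",m.sum(),mec(C[m]),np.median(C[m],0).round(4))
    M=masks(p); cv2
    for nm in ["red","yellow","green"]:
        m=M[nm]&ok&(Z>.03)&(Z<.075)&(np.abs(X-.55)<.15)&(np.abs(Y-.255)<.12); q=C[m]; print(nm,"bottle",len(q),np.round(fit(q),4))
        m=ok&(Z>.088)&(Z<.104)&(hsv[...,1]<70)&(np.hypot(X-dict(red=.622,yellow=.487,green=.503)[nm],Y-dict(red=.202,yellow=.303,green=.184)[nm])<.035); print("cap",m.sum(),mec(C[m]) if m.any() else "")
E
```

```text
t 42.05 p [0.4981 0.0212 0.1826] toolx [ 0.005 -0.    -1.   ] tooly [-0.001 -1.     0.   ] yaw y deg -90.05 q [-0.007 -0.044  2.025 -0.     1.156  1.564] w 1.0 F [ 0.9 -0.3  0.4]
turn [-0.0009 -0.0048 -0.0002]
shift cm now [ -3.75 -28.18   1.12]  shift cm after turn [ -3.74 -28.18   1.11]
scene tin 310 [array([0.5031, 0.0212]), np.float64(0.0286)] [0.5046 0.0196 0.0484]
red bottle 315 [0.6267 0.2034 0.0236]
cap 119 [array([0.6246, 0.2039]), np.float64(0.0203)]
yellow bottle 232 [0.4917 0.3049 0.0205]
cap 88 [array([0.4881, 0.3055]), np.float64(0.021)]
green bottle 0 [0. 0. 0.]
cap 129 [array([0.5057, 0.1851]), np.float64(0.0218)]
side tin 381 [array([0.4996, 0.0187]), np.float64(0.0287)] [0.4984 0.0161 0.0508]
red bottle 188 [0.6223 0.1949 0.0197]
cap 72 [array([0.6235, 0.2002]), np.float64(0.0192)]
yellow bottle 226 [0.4837 0.3029 0.0221]
cap 78 [array([0.4845, 0.3075]), np.float64(0.0196)]
green bottle 285 [0.5032 0.1824 0.0253]
cap 109 [array([0.5038, 0.1826]), np.float64(0.0195)]
```

View pics/sc11.png

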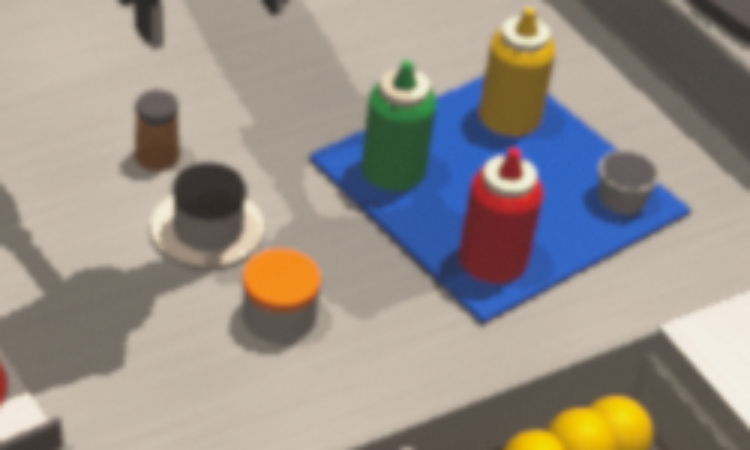

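The tin stands on the plate (offset about 4 mm), and all bottles are upright on the board. Return yellow first.

>>> {"fn": "arm_command", "kwargs": {
  "series": [
    [[0,-0.004,0,-1,-2,0.2,1],[0,0,0,-0.5,-4,0.2,1],[0,0,0,-0.2,-4.5,0.2,1],[0,0,0,0,-4.5,0.2,1],[0,0,0,0,-4.5,0.2,1],[0,0,0,0,-4,0.2,1],[0,0,0,0,-2,0,1],[0,0,0,0,-1,0,1],[0,0,0,0,0,0,1]]
  ]
}}

```text
time: 43.05
tool_pos: [0.4739, 0.2918, 0.1782]
tcp_rot: [2.184, -0.017, -2.253]
wrist_force: [-1.2, -1.0, 0.8]
width: 0.997
```

```bash
python3 go.py .486 .3065 .14 -90
```

```text
t 43.05 p [0.4739 0.2918 0.1782] toolx [-0.031 -0.01  -0.999] tooly [-0.005 -1.     0.01 ] yaw y deg -90.27 q [0.503 0.097 1.889 0.007 1.188 2.076] w 0.997 F [-1.2 -1.   0.8]
turn [-0.0049  0.0312 -0.0101]
shift cm now [ 3.76 -1.52 -1.32]  shift cm after turn [ 3.82 -1.47 -1.21]
```

>>> {"fn": "arm_command", "kwargs": {
  "series": [
    [[-0.005,0.031,-0.01,0,-1.2,-1,1],[0,0,0,0.5,-0.2,0,1],[0,0,0,1.5,0,0,1],[0,0,0,1,0,0,1],[0,0,0,0,0,0,1],[0,0,0,0,0,0,1]]
  ]
}}

```text
time: 43.65
tool_pos: [0.4813, 0.2983, 0.1402]
tcp_rot: [2.21, -0.013, -2.23]
wrist_force: [0.6, 0.0, 0.8]
width: 0.995
```

```bash
python3 go.py .486 .3065 .0695 -90
```

```text
t 43.65 p [0.4813 0.2983 0.1402] toolx [-0.009 -0.008 -1.   ] tooly [-0.004 -1.     0.008] yaw y deg -90.23 q [ 0.512  0.136  1.919 -0.003  1.098  2.088] w 0.995 F [0.6 0.  0.8]
turn [-0.0041  0.0091 -0.0077]
shift cm now [ 7.06 -0.87 -0.53]  shift cm after turn [ 7.07 -0.82 -0.47]
```

>>> {"fn": "arm_command", "kwargs": {
  "series": [
    [[-0.004,0.009,-0.008,0,-0.7,-0.4,1],[0,0,0,1,0,0,1],[0,0,0,1.5,0,0,1],[0,0,0,1.5,0,0,1],[0,0,0,1,0,0,1],[0,0,0,0.5,0,0,1],[0,0,0,0,0,0,1],[0,0,0,0,0,0,1]]
  ]
}}

```text
time: 44.45
tool_pos: [0.4853, 0.3054, 0.0796]
tcp_rot: [-2.221, -0.0, 2.222]
wrist_force: [0.3, -0.2, 0.6]
width: 1.002
```

```bash
python3 go.py .486 .3065 .0695 -90
```

```text
t 44.45 p [0.4853 0.3054 0.0796] toolx [-0.001  0.    -1.   ] tooly [-0. -1. -0.] yaw y deg -90.01 q [5.180e-01 2.080e-01 1.960e+00 1.000e-03 9.740e-01 2.088e+00] w 1.002 F [ 0.3 -0.2  0.6]
turn [-0.0002  0.0006  0.0002]
shift cm now [ 1.01 -0.11 -0.07]  shift cm after turn [ 1.01 -0.11 -0.07]
```

>>> {"fn": "arm_command", "kwargs": {
  "series": [
    [[0,0,0,0.6,-0.1,0,0.85],[0,0,0,0.3,0,0,0.75],[0,0,0,0.1,0,0,0.75],[0,0,0,0,0,0,0.7],[0,0,0,0,0,0,0.65],[0,0,0,0,0,0,0.6],[0,0,0,0,0,0,0.55],[0,0,0,0,0,0,0.4],[0,0,0,0,0,0,0.4]]
  ],
  "newtons": 30
}}

```text
time: 45.35
tool_pos: [0.4867, 0.3076, 0.071]
tcp_rot: [-2.223, -0.003, 2.217]
wrist_force: [0.7, 0.9, 0.0]
width: 0.595
```

```bash
python3 go.py .486 .3065 .0695 -90
```

```text
t 45.35 p [0.4867 0.3076 0.071 ] toolx [ 0.003  0.003 -1.   ] tooly [-0.    -1.    -0.003] yaw y deg -90.01 q [5.200e-01 2.200e-01 1.964e+00 1.000e-03 9.540e-01 2.090e+00] w 0.595 F [0.7 0.9 0. ]
turn [-0.0002 -0.0028  0.0026]
shift cm now [0.15 0.11 0.08]  shift cm after turn [0.15 0.11 0.07]
```

>>> {"fn": "arm_command", "kwargs": {
  "series": [
    [[0,0,0,-0.5,0,0,0.3],[0,0,0,-1.5,0,0,0.3],[0,0,0,-2,0,0,0.3],[0,0,0,-2.5,0,0,0.3],[0,0,0,-2.5,0,0,0.3],[0,0,0,-2.5,0,0,0.3],[0,0,0,-2,0,0,0.3],[0,0,0,-1,0,0,0.3],[0,0,0,0,0,0,0.3]]
  ],
  "newtons": 40
}}

```text
time: 46.25
tool_pos: [0.4847, 0.3055, 0.2257]
tcp_rot: [-2.222, 0.0, 2.221]
wrist_force: [0.6, 0.3, -2.2]
width: 0.585
```

```bash
python3 go.py .5243 -.286 .2 -90
```

```text
t 46.25 p [0.4847 0.3055 0.2257] toolx [ 0.001  0.    -1.   ] tooly [-0. -1. -0.] yaw y deg -90.01 q [ 0.519  0.071  1.827 -0.     1.243  2.09 ] w 0.585 F [ 0.6  0.3 -2.2]
turn [-0.0001 -0.0007  0.0001]
shift cm now [ 2.57 59.15 -3.96]  shift cm after turn [ 2.57 59.15 -3.96]
```

>>> {"fn": "arm_command", "kwargs": {
  "series": [
    [[0,0,0,-0.1,2,0,0.3],[0,0,0,-0.1,3.5,-0.2,0.3],[0,0,0,-0.1,4.6,-0.2,0.3],[0,0,0,-0.1,4.6,-0.2,0.3],[0,0,0,-0.1,4.6,-0.2,0.3],[0,0,0,-0.1,4.6,-0.2,0.3],[0,0,0,-0.1,4.6,-0.2,0.3],[0,0,0,-0.1,4.6,-0.2,0.3],[0,0,0,-0.1,4.6,-0.2,0.3],[0,0,0,-0.1,4.6,-0.2,0.3]]
  ]
}}

```text
time: 47.25
tool_pos: [0.4975, -0.1268, 0.2251]
tcp_rot: [2.202, 0.015, -2.231]
wrist_force: [1.0, 0.3, -1.7]
width: 0.587
```

```bash
python3 go.py .5243 -.286 .14 -90
```

```text
t 47.25 p [ 0.4975 -0.1268  0.2251] toolx [-0.013  0.001 -1.   ] tooly [ 0.012 -1.    -0.002] yaw y deg -89.33 q [-0.296 -0.035  1.935 -0.003  1.254  1.263] w 0.587 F [ 1.   0.3 -1.7]
turn [0.0117 0.0131 0.0016]
shift cm now [ 8.45 15.96 -2.61]  shift cm after turn [ 8.51 15.92 -2.68]
```

>>> {"fn": "arm_command", "kwargs": {
  "series": [
    [[0.01,0.013,0,0,4.2,-0.5,0.3],[0,0,0,0,4,-0.5,0.3],[0,0,0,0,3,-0.5,0.3],[0,0,0,0.5,1.5,-0.3,0.3],[0,0,0,1.5,0,0,0.3],[0,0,0,2,0,0,0.3],[0,0,0,2,0,0,0.3],[0,0,0,1,0,0,0.3],[0,0,0,0,0,0,0.3],[0,0,0,0,0,0,0.3]]
  ]
}}

```text
time: 48.25
tool_pos: [0.5076, -0.2565, 0.139]
tcp_rot: [-2.195, -0.008, 2.231]
wrist_force: [0.4, 0.5, -2.3]
width: 0.588
```

```bash
python3 go.py .5243 -.286 .072 -90
```

```text
t 48.25 p [ 0.5076 -0.2565  0.139 ] toolx [-0.016  0.012 -1.   ] tooly [-0.005 -1.    -0.012] yaw y deg -90.28 q [-0.513  0.148  1.909  0.003  1.105  1.061] w 0.588 F [ 0.4  0.5 -2.3]
turn [-0.0048  0.0164  0.012 ]
shift cm now [ 6.64  3.02 -1.79]  shift cm after turn [ 6.7   2.95 -1.67]
```

>>> {"fn": "arm_command", "kwargs": {
  "series": [
    [[-0.004,0.016,0.012,0,1.5,-1,0.3],[0,0,0,0,1,-0.5,0.3],[0,0,0,1,0,0,0.3],[0,0,0,1.5,0,0,0.3],[0,0,0,1,0,0,0.3],[0,0,0,0,0,0,0.3],[0,0,0,0,0,0,0.3]]
  ]
}}

```text
time: 48.95
tool_pos: [0.5256, -0.2837, 0.1032]
tcp_rot: [2.225, -0.003, -2.215]
wrist_force: [0.8, 0.4, -1.9]
width: 0.588
```

```bash
python3 go.py .5243 -.286 .072 -90
```

```text
t 48.95 p [ 0.5256 -0.2837  0.1032] toolx [ 0.004 -0.003 -1.   ] tooly [ 0.    -1.     0.003] yaw y deg -89.99 q [-0.537  0.22   1.896 -0.     1.021  1.034] w 0.588 F [ 0.8  0.4 -1.9]
turn [ 0.0001 -0.0043 -0.0026]
shift cm now [3.12 0.22 0.15]  shift cm after turn [3.12 0.23 0.13]
```

>>> {"fn": "arm_command", "kwargs": {
  "series": [
    [[0,-0.004,0,0.8,0.2,0.1,0.3],[0,0,0,1,0,0,0.3],[0,0,0,0.6,0,0,0.3],[0,0,0,0.2,0,0,0.3],[0,0,0,0,0,0,0.3],[0,0,0,0,0,0,0.3]]
  ]
}}

```text
time: 49.55
tool_pos: [0.5243, -0.2855, 0.0747]
tcp_rot: [2.22, -0.002, -2.221]
wrist_force: [-1.0, -0.0, -1.4]
width: 0.589
```

```bash
python3 go.py .5243 -.286 .072 -90
```

```text
t 49.55 p [ 0.5243 -0.2855  0.0747] toolx [-0.001 -0.002 -1.   ] tooly [ 0.    -1.     0.002] yaw y deg -89.97 q [-0.539  0.254  1.913 -0.003  0.974  1.033] w 0.589 F [-1.  -0.  -1.4]
turn [ 0.0005  0.0005 -0.0022]
shift cm now [ 0.27  0.05 -0.  ]  shift cm after turn [ 0.27  0.05 -0.  ]
```

>>> {"fn": "arm_command", "kwargs": {
  "series": [
    [[0,0,0,0.2,0,0,0.3],[0,0,0,0.2,0,0,0.3],[0,0,0,0,0,0,0.3],[0,0,0,0.1,0,0,0.3],[0,0,0,0,0,0,0.3]]
  ]
}}

```text
time: 50.05
tool_pos: [0.5252, -0.286, 0.0706]
tcp_rot: [2.221, -0.003, -2.218]
wrist_force: [-0.4, 0.2, -2.7]
width: 0.587
```

>>> {"fn": "arm_command", "kwargs": {
  "series": [
    [[0,0,0,0.2,0,0,0.3],[0,0,0,0.15,0,0,0.3]]
  ]
}}

```text
time: 50.25
tool_pos: [0.5266, -0.2863, 0.0701]
tcp_rot: [2.224, -0.004, -2.215]
wrist_force: [-2.4, 3.3, 8.9]
width: 0.586
```

>>> {"fn": "arm_command", "kwargs": {
  "series": [
    [[0,0,0,-0.1,0,0,0.7],[0,0,0,0,0,0,0.8],[0,0,0,0,0,0,1],[0,0,0,-0.5,0,0,1],[0,0,0,-2,0,0,1],[0,0,0,-3,0,0,1],[0,0,0,-3,0,0,1],[0,0,0,-3,0,0,1],[0,0,0,-1.5,0,0,1],[0,0,0,0,0,0,1]]
  ]
}}

```text
time: 51.25
tool_pos: [0.526, -0.286, 0.2067]
tcp_rot: [2.224, -0.005, -2.215]
wrist_force: [0.9, -0.8, -0.1]
width: 0.997
```

>>> {"fn": "arm_command", "kwargs": {
  "series": [
    [[-0.15,0,0,-0.2,0,0,1],[-0.15,0,0,-0.2,0,0,1],[-0.15,0,0,0,0,0,1],[-0.15,0,0,0,0,0,1],[-0.15,0,0,0,0,0,1],[-0.15,0,0,0,0,0,1],[-0.15,0,0,0,0,0,1],[-0.15,0,0,0,0,0,1],[-0.15,0,0,0,0,0,1],[-0.15,0,0,0,0,0,1]]
  ]
}}

```text
time: 52.25
tool_pos: [0.5183, -0.2817, 0.1921]
tcp_rot: [1.254, 1.195, -1.266]
wrist_force: [-0.4, -0.4, -0.7]
width: 1.001
```

```bash
python3 go.py .5045 .184 .2 0
```

```text
t 52.25 p [ 0.5183 -0.2817  0.1921] toolx [-0.016  0.008 -1.   ] tooly [ 0.998 -0.065 -0.017] yaw y deg -3.71 q [-0.539  0.139  1.815 -0.002  1.205 -0.474] w 1.001 F [-0.4 -0.4 -0.7]
turn [-0.0648 -0.0072  0.0163]
shift cm now [ -0.41  -4.41 -46.38]  shift cm after turn [ -0.79  -1.38 -46.57]
```

>>> {"fn": "arm_command", "kwargs": {
  "series": [
    [[-0.03,-0.007,0.016,-0.3,0,-2,1],[0,0,0,-0.2,-0.1,-4,1],[0,0,0,-0.1,-0.1,-4.6,1],[0,0,0,-0.1,-0.1,-4.6,1],[0,0,0,-0.1,-0.1,-4.6,1],[0,0,0,-0.1,-0.1,-4.6,1],[0,0,0,-0.1,-0.1,-4.6,1],[0,0,0,-0.1,-0.1,-4.6,1],[0,0,0,-0.1,-0.1,-4.6,1],[0,0,0,0,-0.1,-3,1]]
  ]
}}

```text
time: 53.25
tool_pos: [0.5155, 0.1495, 0.1917]
tcp_rot: [1.246, 1.198, -1.256]
wrist_force: [1.0, -0.6, 0.1]
width: 1.0
```

```bash
python3 go.py .5045 .184 .15 0
```

```text
t 53.25 p [0.5155 0.1495 0.1917] toolx [-0.014  0.006 -1.   ] tooly [ 0.998 -0.053 -0.014] yaw y deg -3.06 q [0.23  0.035 1.929 0.01  1.19  0.279] w 1.0 F [ 1.  -0.6  0.1]
turn [-0.0534 -0.0059  0.014 ]
shift cm now [ 4.21 -1.23 -3.36]  shift cm after turn [ 4.17 -1.1  -3.45]
```

>>> {"fn": "arm_command", "kwargs": {
  "series": [
    [[-0.045,-0.006,0.014,0,-0.7,-2,1],[0,0,0,0,-0.2,-1,1],[0,0,0,1,0,0,1],[0,0,0,1.5,0,0,1],[0,0,0,1,0,0,1],[0,0,0,0,0,0,1],[0,0,0,0,0,0,1]]
  ]
}}

```text
time: 53.95
tool_pos: [0.5016, 0.1831, 0.1479]
tcp_rot: [1.211, 1.209, -1.224]
wrist_force: [-0.8, 0.3, 0.8]
width: 1.001
```

```bash
python3 go.py .5045 .184 .0695 0
```

```text
t 53.95 p [0.5016 0.1831 0.1479] toolx [-0.008 -0.002 -1.   ] tooly [ 1.    -0.01  -0.008] yaw y deg -0.57 q [3.030e-01 6.600e-02 1.981e+00 1.000e-03 1.102e+00 3.130e-01] w 1.001 F [-0.8  0.3  0.8]
turn [-0.01    0.0021  0.0081]
shift cm now [ 7.84  0.36 -0.11]  shift cm after turn [ 7.84  0.29 -0.09]
```

>>> {"fn": "arm_command", "kwargs": {
  "series": [
    [[-0.009,0,0.008,1,0.2,0,1],[0,0,0,1.5,0,0,1],[0,0,0,1.5,0,0,1],[0,0,0,1.5,0,0,1],[0,0,0,1,0,0,1],[0,0,0,0.5,0,0,1],[0,0,0,0,0,0,1],[0,0,0,0,0,0,1]]
  ]
}}

```text
time: 54.75
tool_pos: [0.5076, 0.1801, 0.0755]
tcp_rot: [1.215, 1.201, -1.208]
wrist_force: [-0.7, -0.3, -0.4]
width: 1.0
```

```bash
python3 go.py .5045 .184 .0695 0
```

```text
t 54.75 p [0.5076 0.1801 0.0755] toolx [ 0.007 -0.001 -1.   ] tooly [ 1.    -0.005  0.007] yaw y deg -0.28 q [ 0.297  0.147  2.041 -0.004  0.947  0.304] w 1.0 F [-0.7 -0.3 -0.4]
turn [-0.0049  0.001  -0.0068]
shift cm now [ 0.6  -0.32 -0.38]  shift cm after turn [ 0.6  -0.31 -0.39]
```

>>> {"fn": "arm_command", "kwargs": {
  "series": [
    [[-0.004,0,-0.006,0.4,-0.2,-0.4,0.9],[0,0,0,0.2,0,0,0.8],[0,0,0,0,0,0,0.75],[0,0,0,0,0,0,0.75]]
  ],
  "newtons": 30
}}

```text
time: 55.15
tool_pos: [0.5072, 0.1852, 0.0711]
tcp_rot: [1.211, 1.206, -1.206]
wrist_force: [0.6, -0.2, 0.4]
width: 0.749
```

```bash
python3 go.py .5045 .185 .0695 0
```

```text
t 55.15 p [0.5072 0.1852 0.0711] toolx [ 0.004  0.    -1.   ] tooly [ 1.    -0.     0.004] yaw y deg -0.01 q [ 3.05e-01  1.57e-01  2.04e+00 -1.00e-03  9.41e-01  3.06e-01] w 0.749 F [ 0.6 -0.2  0.4]
turn [-0.0002 -0.0002 -0.004 ]
shift cm now [ 0.16 -0.27  0.02]  shift cm after turn [ 0.16 -0.27  0.02]
```

>>> {"fn": "arm_command", "kwargs": {
  "series": [
    [[0,0,-0.003,0.2,-0.2,0,0.7],[0,0,0,0,0,0,0.65],[0,0,0,0,0,0,0.6],[0,0,0,0,0,0,0.55],[0,0,0,0,0,0,0.4],[0,0,0,0,0,0,0.4]]
  ]
}}

```text
time: 55.75
tool_pos: [0.5049, 0.1854, 0.0699]
tcp_rot: [1.21, 1.209, -1.208]
wrist_force: [-0.9, -0.2, 0.1]
width: 0.601
```

>>> {"fn": "arm_command", "kwargs": {
  "series": [
    [[0,0,0,-0.5,0,0,0.3],[0,0,0,-1.5,0,0,0.3],[0,0,0,-2,0,0,0.3],[0,0,0,-2.5,0,0,0.3],[0,0,0,-2.5,0,0,0.3],[0,0,0,-2.5,0,0,0.3],[0,0,0,-2,0,0,0.3],[0,0,0,-1,0,0,0.3],[0,0,0,0,0,0,0.3]]
  ],
  "newtons": 40
}}

```text
time: 56.65
tool_pos: [0.5024, 0.1842, 0.2222]
tcp_rot: [1.207, 1.21, -1.212]
wrist_force: [0.0, -0.3, -3.0]
width: 0.595
```

```bash
python3 go.py .581 -.350 .2 0
```

```text
t 56.65 p [0.5024 0.1842 0.2222] toolx [-0.003 -0.001 -1.   ] tooly [ 1.    -0.    -0.003] yaw y deg -0.02 q [ 0.305  0.003  1.903 -0.     1.239  0.306] w 0.595 F [ 0.  -0.3 -3. ]
turn [-0.0003  0.0014  0.0032]
shift cm now [ 2.27  7.88 53.41]  shift cm after turn [ 2.22  7.86 53.42]
```

>>> {"fn": "arm_command", "kwargs": {
  "series": [
    [[0,0,0.003,-0.1,0.3,2,0.3],[0,0,0,-0.1,0.5,3.5,0.3],[0,0,0,-0.1,0.6,4.6,0.3],[0,0,0,-0.1,0.6,4.6,0.3],[0,0,0,-0.1,0.6,4.6,0.3],[0,0,0,-0.1,0.6,4.6,0.3],[0,0,0,-0.1,0.6,4.6,0.3],[0,0,0,-0.1,0.6,4.6,0.3],[0,0,0,-0.1,0.6,4.6,0.3],[0,0,0,-0.1,0.6,4.6,0.3]]
  ]
}}

```text
time: 57.65
tool_pos: [0.5542, -0.2465, 0.2191]
tcp_rot: [1.197, 1.23, -1.211]
wrist_force: [0.7, 0.0, -2.7]
width: 0.59
```

```bash
python3 go.py .581 -.350 .2 0
```

```text
t 57.65 p [ 0.5542 -0.2465  0.2191] toolx [-0.016  0.005 -1.   ] tooly [ 1.     0.011 -0.016] yaw y deg 0.62 q [-0.458  0.151  1.751 -0.003  1.257 -0.468] w 0.59 F [ 0.7  0.  -2.7]
turn [ 0.0108 -0.0054  0.0163]
shift cm now [ 1.81  2.6  10.39]  shift cm after turn [ 1.91  2.68 10.35]
```

>>> {"fn": "arm_command", "kwargs": {
  "series": [
    [[0.01,-0.005,0.016,0,0.9,3.5,0.3],[0,0,0,0,0.8,3,0.3],[0,0,0,0,0.5,1.8,0.3],[0,0,0,0,0,0,0.3],[0,0,0,0,0,0,0.3]]
  ]
}}

```text
time: 58.15
tool_pos: [0.5728, -0.3377, 0.2098]
tcp_rot: [1.214, 1.217, -1.22]
wrist_force: [0.4, 0.4, -3.3]
width: 0.592
```

```bash
python3 go.py .581 -.350 .14 0
```

```text
t 58.15 p [ 0.5728 -0.3377  0.2098] toolx [-0.01   0.006 -1.   ] tooly [ 1.    -0.007 -0.01 ] yaw y deg -0.43 q [-5.700e-01  2.620e-01  1.635e+00 -1.000e-03  1.256e+00 -5.620e-01] w 0.592 F [ 0.4  0.4 -3.3]
turn [-0.0075 -0.0055  0.0104]
shift cm now [6.97 0.9  1.26]  shift cm after turn [6.98 0.82 1.23]
```

>>> {"fn": "arm_command", "kwargs": {
  "series": [
    [[-0.007,-0.005,0.01,0,0.7,1.1,0.3],[0,0,0,0.5,0,0,0.3],[0,0,0,2,0,0,0.3],[0,0,0,2,0,0,0.3],[0,0,0,1.5,0,0,0.3],[0,0,0,0.5,0,0,0.3],[0,0,0,0,0,0,0.3],[0,0,0,0,0,0,0.3]]
  ]
}}

```text
time: 58.95
tool_pos: [0.5816, -0.3422, 0.1425]
tcp_rot: [1.205, 1.214, -1.202]
wrist_force: [-0.0, -1.2, -3.5]
width: 0.591
```

```bash
python3 go.py .581 -.350 .072 0
```

```text
t 58.95 p [ 0.5816 -0.3422  0.1425] toolx [ 0.001  0.002 -1.   ] tooly [1.    0.008 0.001] yaw y deg 0.45 q [-0.57   0.322  1.686  0.003  1.134 -0.579] w 0.591 F [-0.  -1.2 -3.5]
turn [ 0.0078 -0.0021 -0.0009]
shift cm now [ 7.05 -0.07  0.79]  shift cm after turn [ 7.05 -0.06  0.78]
```

>>> {"fn": "arm_command", "kwargs": {
  "series": [
    [[0.007,-0.002,0,0,0,0.7,0.3],[0,0,0,1,0,0,0.3],[0,0,0,1.5,0,0,0.3],[0,0,0,1.5,0,0,0.3],[0,0,0,1.2,0,0,0.3],[0,0,0,0.6,0,0,0.3],[0,0,0,0,0,0,0.3],[0,0,0,0,0,0,0.3]]
  ]
}}

```text
time: 59.75
tool_pos: [0.5824, -0.3507, 0.0805]
tcp_rot: [1.21, 1.207, -1.208]
wrist_force: [0.8, -0.8, -3.0]
width: 0.595
```

```bash
python3 go.py .581 -.350 .072 0
```

```text
t 59.75 p [ 0.5824 -0.3507  0.0805] toolx [ 0.002 -0.001 -1.   ] tooly [ 1.    -0.     0.002] yaw y deg -0.01 q [-0.579  0.387  1.723  0.     1.029 -0.579] w 0.595 F [ 0.8 -0.8 -3. ]
turn [-0.0002  0.0011 -0.0023]
shift cm now [ 0.85 -0.14 -0.07]  shift cm after turn [ 0.85 -0.14 -0.07]
```

>>> {"fn": "arm_command", "kwargs": {
  "series": [
    [[0,0,-0.002,0.4,-0.2,0,0.3],[0,0,0,0.3,0,0,0.3],[0,0,0,0.2,0,0,0.3],[0,0,0,0,0,0,0.3],[0,0,0,0,0,0,0.3]]
  ]
}}

```text
time: 60.25
tool_pos: [0.5815, -0.3514, 0.0727]
tcp_rot: [1.209, 1.205, -1.208]
wrist_force: [0.0, -0.3, -2.9]
width: 0.596
```

>>> {"fn": "arm_command", "kwargs": {
  "series": [
    [[0,0,0,0.2,0,0,0.3],[0,0,0,0.15,0,0,0.3]]
  ]
}}

```text
time: 60.45
tool_pos: [0.582, -0.3517, 0.0699]
tcp_rot: [1.209, 1.203, -1.208]
wrist_force: [-0.1, 0.9, -2.8]
width: 0.589
```

>>> {"fn": "arm_command", "kwargs": {
  "series": [
    [[0,0,0,0.15,0,-0.1,0.3],[0,0,0,0.1,0,0,0.3],[0,0,0,0.1,0,0,0.3]]
  ]
}}

```text
time: 60.75
tool_pos: [0.5822, -0.3519, 0.0689]
tcp_rot: [1.207, 1.201, -1.208]
wrist_force: [-3.2, 1.0, 5.1]
width: 0.593
```

Contact; release green and rise.

>>> {"fn": "arm_command", "kwargs": {
  "series": [
    [[0,0,0,-0.1,0,0,0.7],[0,0,0,0,0,0,0.8],[0,0,0,0,0,0,1],[0,0,0,-0.5,0,0,1],[0,0,0,-2,0,0,1],[0,0,0,-3,0,0,1],[0,0,0,-3,0,0,1],[0,0,0,-3,0,0,1],[0,0,0,-1.5,0,0,1],[0,0,0,0,0,0,1]]
  ]
}}

```text
time: 61.75
tool_pos: [0.5825, -0.3502, 0.2042]
tcp_rot: [1.209, 1.201, -1.206]
wrist_force: [0.1, -0.6, -0.5]
width: 1.002
```

```bash
python3 go.py .622 .204 .22 0
```

```text
t 61.75 p [ 0.5825 -0.3502  0.2042] toolx [ 0.006 -0.004 -1.   ] tooly [1.    0.    0.006] yaw y deg 0.01 q [-0.578  0.28   1.623 -0.     1.231 -0.578] w 1.002 F [ 0.1 -0.6 -0.5]
turn [ 0.0002  0.0045 -0.0064]
shift cm now [ -1.81   3.97 -55.42]  shift cm after turn [ -1.58   3.95 -55.42]
```

>>> {"fn": "arm_command", "kwargs": {
  "series": [
    [[0,0.004,-0.006,-0.5,0.2,-2.5,1],[0,0,0,-0.2,0.3,-4.5,1],[0,0,0,-0.2,0.3,-4.6,1],[0,0,0,-0.2,0.3,-4.6,1],[0,0,0,-0.1,0.3,-4.6,1],[0,0,0,-0.1,0.3,-4.6,1],[0,0,0,-0.1,0.3,-4.6,1],[0,0,0,-0.1,0.3,-4.6,1],[0,0,0,-0.1,0.3,-4.6,1],[0,0,0,-0.1,0.3,-4.6,1]]
  ]
}}

```text
time: 62.75
tool_pos: [0.6065, 0.0974, 0.204]
tcp_rot: [1.21, 1.217, -1.23]
wrist_force: [1.4, -0.4, 0.5]
width: 1.002
```

```bash
python3 go.py .622 .204 .2 0
```

```text
t 62.75 p [0.6065 0.0974 0.204 ] toolx [-0.018  0.001 -1.   ] tooly [ 1.    -0.012 -0.018] yaw y deg -0.66 q [0.117 0.176 1.75  0.003 1.233 0.127] w 1.002 F [ 1.4 -0.4  0.5]
turn [-0.0116 -0.0008  0.0178]
shift cm now [  0.38   1.43 -10.68]  shift cm after turn [  0.4    1.55 -10.66]
```

>>> {"fn": "arm_command", "kwargs": {
  "series": [
    [[-0.011,0,0.018,0,0.5,-3.8,1],[0,0,0,0,0.5,-3,1],[0,0,0,0,0.3,-1.5,1],[0,0,0,1,0,0,1],[0,0,0,2,0,0,1],[0,0,0,1.5,0,0,1],[0,0,0,0.5,0,0,1],[0,0,0,0,0,0,1],[0,0,0,0,0,0,1]]
  ]
}}

```text
time: 63.65
tool_pos: [0.6138, 0.1833, 0.1391]
tcp_rot: [1.196, 1.219, -1.219]
wrist_force: [0.2, 0.4, 0.2]
width: 1.002
```

```bash
python3 go.py .622 .204 .0695 0
```

```text
t 63.65 p [0.6138 0.1833 0.1391] toolx [-0.015 -0.004 -1.   ] tooly [ 1.     0.004 -0.015] yaw y deg 0.23 q [ 0.251  0.274  1.756 -0.     1.128  0.248] w 1.002 F [0.2 0.4 0.2]
turn [0.004  0.0041 0.0149]
shift cm now [ 6.94  0.94 -2.1 ]  shift cm after turn [ 6.96  0.82 -2.07]
```

>>> {"fn": "arm_command", "kwargs": {
  "series": [
    [[0.004,0.004,0.014,0,0.6,-1.7,1],[0,0,0,0,0,-0.2,1],[0,0,0,1,0,0,1],[0,0,0,1.5,0,0,1],[0,0,0,1,0,0,1],[0,0,0,0,0,0,1],[0,0,0,0,0,0,1]]
  ]
}}

```text
time: 64.35
tool_pos: [0.6217, 0.2036, 0.1031]
tcp_rot: [1.212, 1.207, -1.207]
wrist_force: [0.6, -0.2, 0.9]
width: 1.001
```

```bash
python3 go.py .622 .204 .0695 0
```

```text
t 64.35 p [0.6217 0.2036 0.1031] toolx [ 0.004  0.001 -1.   ] tooly [ 1.    -0.001  0.004] yaw y deg -0.05 q [ 0.278  0.32   1.768 -0.     1.05   0.279] w 1.001 F [ 0.6 -0.2  0.9]
turn [-0.0008 -0.001  -0.0037]
shift cm now [ 3.36  0.01 -0.04]  shift cm after turn [ 3.36  0.03 -0.04]
```

>>> {"fn": "arm_command", "kwargs": {
  "series": [
    [[0,0,-0.003,0.8,0,0,1],[0,0,0,1.2,0,0,1],[0,0,0,0.8,0,0,1],[0,0,0,0.3,0,0,0.85],[0,0,0,0,0,0,0.75],[0,0,0,0,0,0,0.75]]
  ],
  "newtons": 30
}}

```text
time: 64.95
tool_pos: [0.6215, 0.2031, 0.0688]
tcp_rot: [1.21, 1.209, -1.21]
wrist_force: [0.2, -0.5, 0.5]
width: 0.747
```

```bash
python3 go.py .622 .204 .0695 0
```

```text
t 64.95 p [0.6215 0.2031 0.0688] toolx [-0.     0.001 -1.   ] tooly [ 1.    -0.001 -0.   ] yaw y deg -0.07 q [2.770e-01 3.570e-01 1.788e+00 1.000e-03 9.960e-01 2.780e-01] w 0.747 F [ 0.2 -0.5  0.5]
turn [-0.0012 -0.0007  0.0004]
shift cm now [-0.07  0.05 -0.09]  shift cm after turn [-0.07  0.05 -0.09]
```

>>> {"fn": "arm_command", "kwargs": {
  "series": [
    [[0,0,0,0,0,-0.1,0.7],[0,0,0,0,0,0,0.65],[0,0,0,0,0,0,0.6],[0,0,0,0,0,0,0.55],[0,0,0,0,0,0,0.4],[0,0,0,0,0,0,0.4]]
  ]
}}

```text
time: 65.55
tool_pos: [0.6223, 0.2045, 0.0702]
tcp_rot: [1.212, 1.208, -1.208]
wrist_force: [-0.1, 0.0, -0.6]
width: 0.601
```

>>> {"fn": "arm_command", "kwargs": {
  "series": [
    [[0,0,0,-0.5,0,0,0.3],[0,0,0,-1.5,0,0,0.3],[0,0,0,-2,0,0,0.3],[0,0,0,-2.5,0,0,0.3],[0,0,0,-2.5,0,0,0.3],[0,0,0,-2.5,0,0,0.3],[0,0,0,-2,0,0,0.3],[0,0,0,-1,0,0,0.3],[0,0,0,0,0,0,0.3]]
  ],
  "newtons": 40
}}

```text
time: 66.45
tool_pos: [0.6201, 0.2039, 0.2248]
tcp_rot: [1.21, 1.21, -1.211]
wrist_force: [0.2, 0.7, -2.7]
width: 0.589
```

```bash
python3 go.py .5713 -.212 .2 0
```

```text
t 66.45 p [0.6201 0.2039 0.2248] toolx [-0.002  0.001 -1.   ] tooly [ 1.    -0.001 -0.002] yaw y deg -0.07 q [2.790e-01 2.240e-01 1.655e+00 1.000e-03 1.265e+00 2.800e-01] w 0.589 F [ 0.2  0.7 -2.7]
turn [-0.0012 -0.0006  0.0016]
shift cm now [ 2.46 -4.83 41.59]  shift cm after turn [ 2.48 -4.88 41.59]
```

>>> {"fn": "arm_command", "kwargs": {
  "series": [
    [[0,0,0,-0.1,-0.3,2,0.3],[0,0,0,-0.1,-0.5,3.5,0.3],[0,0,0,-0.1,-0.5,4.5,0.3],[0,0,0,-0.1,-0.5,4.5,0.3],[0,0,0,-0.1,-0.5,4.5,0.3],[0,0,0,-0.1,-0.5,4.5,0.3],[0,0,0,-0.1,-0.5,4.5,0.3],[0,0,0,-0.1,-0.5,4.2,0.3],[0,0,0,0,-0.3,3,0.3],[0,0,0,0,0,1.5,0.3]]
  ]
}}

```text
time: 67.45
tool_pos: [0.5663, -0.1792, 0.2195]
tcp_rot: [1.196, 1.228, -1.223]
wrist_force: [-0.4, 0.1, -3.1]
width: 0.59
```

```bash
python3 go.py .5713 -.212 .14 0
```

```text
t 67.45 p [ 0.5663 -0.1792  0.2195] toolx [-0.023  0.    -1.   ] tooly [ 1.     0.004 -0.023] yaw y deg 0.21 q [-0.344  0.131  1.773 -0.008  1.26  -0.345] w 0.59 F [-0.4  0.1 -3.1]
turn [ 0.0037 -0.0003  0.0231]
shift cm now [7.93 0.67 3.28]  shift cm after turn [7.95 0.5  3.28]
```

>>> {"fn": "arm_command", "kwargs": {
  "series": [
    [[0.003,0,0.022,0,0.4,2,0.3],[0,0,0,0,0,0.8,0.3],[0,0,0,1,0,0,0.3],[0,0,0,2,0,0,0.3],[0,0,0,2,0,0,0.3],[0,0,0,1,0,0,0.3],[0,0,0,0,0,0,0.3],[0,0,0,0,0,0,0.3]]
  ]
}}

```text
time: 68.25
tool_pos: [0.566, -0.2037, 0.1503]
tcp_rot: [1.209, 1.224, -1.214]
wrist_force: [-0.6, 0.5, -2.7]
width: 0.59
```

```bash
python3 go.py .5713 -.212 .072 0
```

```text
t 68.25 p [ 0.566  -0.2037  0.1503] toolx [-0.012  0.008 -1.   ] tooly [ 1.     0.    -0.012] yaw y deg 0.02 q [-0.389  0.193  1.834  0.003  1.129 -0.39 ] w 0.59 F [-0.6  0.5 -2.7]
turn [ 0.0003 -0.0079  0.0116]
shift cm now [7.81 0.62 0.89]  shift cm after turn [7.83 0.53 0.83]
```

>>> {"fn": "arm_command", "kwargs": {
  "series": [
    [[0,-0.008,0.011,0,0.4,0.7,0.3],[0,0,0,1,0,0,0.3],[0,0,0,1.5,0,0,0.3],[0,0,0,1.5,0,0,0.3],[0,0,0,1.5,0,0,0.3],[0,0,0,0.8,0,0,0.3],[0,0,0,0,0,0,0.3],[0,0,0,0,0,0,0.3]]
  ]
}}

```text
time: 69.05
tool_pos: [0.5714, -0.2111, 0.0828]
tcp_rot: [1.208, 1.207, -1.208]
wrist_force: [1.0, 1.0, -2.7]
width: 0.588
```

```bash
python3 go.py .5713 -.212 .072 0
```

```text
t 69.05 p [ 0.5714 -0.2111  0.0828] toolx [ 0.002 -0.001 -1.   ] tooly [1.    0.001 0.002] yaw y deg 0.06 q [-3.940e-01  2.640e-01  1.882e+00 -1.000e-03  9.930e-01 -3.950e-01] w 0.588 F [ 1.   1.  -2.7]
turn [ 0.001   0.0013 -0.002 ]
shift cm now [ 1.08 -0.01  0.09]  shift cm after turn [ 1.08 -0.01  0.09]
```

>>> {"fn": "arm_command", "kwargs": {
  "series": [
    [[0,0,0,0.5,0,0.1,0.3],[0,0,0,0.4,0,0,0.3],[0,0,0,0.2,0,0,0.3],[0,0,0,0,0,0,0.3],[0,0,0,0,0,0,0.3]]
  ]
}}

```text
time: 69.55
tool_pos: [0.5728, -0.2128, 0.0726]
tcp_rot: [1.209, 1.204, -1.206]
wrist_force: [-0.3, 0.1, -2.9]
width: 0.586
```

>>> {"fn": "arm_command", "kwargs": {
  "series": [
    [[0,0,0,0.2,0,0,0.3],[0,0,0,0.15,0,0,0.3]]
  ]
}}

```text
time: 69.75
tool_pos: [0.5735, -0.2131, 0.0698]
tcp_rot: [1.209, 1.203, -1.205]
wrist_force: [-0.1, 0.0, -2.4]
width: 0.59
```

>>> {"fn": "arm_command", "kwargs": {
  "series": [
    [[0,0,0,0.15,0,0,0.3],[0,0,0,0.1,0,0,0.3],[0,0,0,0.1,0,0,0.3]]
  ]
}}

```text
time: 70.05
tool_pos: [0.5739, -0.2137, 0.0693]
tcp_rot: [1.208, 1.202, -1.205]
wrist_force: [-2.9, 0.2, 4.6]
width: 0.586
```

>>> {"fn": "arm_command", "kwargs": {
  "series": [
    [[0,0,0,-0.1,0,0,0.7],[0,0,0,0,0,0,0.8],[0,0,0,0,0,0,1],[0,0,0,-0.5,0,0,1],[0,0,0,-2,0,0,1],[0,0,0,-3,0,0,1],[0,0,0,-3,0,0,1],[0,0,0,-3,0,0,1],[0,0,0,-3,0,0,1],[0,0,0,-2,0,0,1]]
  ]
}}

```text
time: 71.05
tool_pos: [0.5711, -0.212, 0.2379]
tcp_rot: [1.208, 1.207, -1.208]
wrist_force: [0.2, -0.1, -0.4]
width: 1.003
```

>>> {"fn": "arm_command", "kwargs": {
  "series": [
    [[0,0,0,-2,0,-2,1],[0,0,0,-1,0,-4,1],[0,0,0,0,0,-4,1],[0,0,0,0,0,-3,1],[0,0,0,0,0,0,1],[0,0,0,0,0,0,1]]
  ]
}}

```text
time: 71.65
tool_pos: [0.5745, -0.0797, 0.2779]
tcp_rot: [1.214, 1.192, -1.2]
wrist_force: [-0.1, 0.2, 0.1]
width: 1.0
```

```bash
python3 go.py
python3 - <<'E'
from workcell import bot
from h import *
mec=lambda q:[np.round(v,4) for v in cv2.minEnclosingCircle(q[:,:2].astype(np.float32))]
for n in ["scene","side"]:
    i=bot.camera_info(n);p,d=bot.read_camera(n); K,D,E=[np.asarray(i[k]) for k in("K","dist_coeffs","extrinsics")]
    cv2.imwrite(f"pics/{n}12.png",p)
    C=cloud(p,d,E,K,D);X,Y,Z=C[...,0],C[...,1],C[...,2];ok=d>0;hsv=cv2.cvtColor(p,cv2.COLOR_BGR2HSV);M=masks(p);print(n)
    m=ok&(Z>.044)&(Z<.058)&(hsv[...,2]<90)&(np.hypot(X-.498,Y-.022)<.045); print("tin",m.sum(),mec(C[m]))
    m=M["orange"]&ok&(Z>.035)&(Z<.055)&(np.hypot(X-.602,Y-.03)<.06); print("orange",mec(C[m]))
    for nm,(cx,cy) in dict(red=(.571,-.212),yellow=(.5243,-.286),green=(.581,-.35)).items():
        m=M[nm]&ok&(Z>.03)&(Z<.075)&(np.hypot(X-cx,Y-cy)<.05); q=C[m]; print(nm,"body",len(q),np.round(fit(q),4) if len(q) else "")
        m=ok&(Z>.087)&(Z<.104)&(hsv[...,1]<70)&(np.hypot(X-cx,Y-cy)<.035); print("cap",m.sum(),mec(C[m]) if m.any() else "")
        m=M[nm]&ok&(Z<.012)&(np.hypot(X-cx,Y-cy)<.06); print("coaster",m.sum(),mec(C[m]))
E
```

```text
t 71.65 p [ 0.5745 -0.0797  0.2779] toolx [ 0.017 -0.006 -1.   ] tooly [ 1.    -0.001  0.017] yaw y deg -0.07 q [-0.179  0.044  1.759 -0.003  1.321 -0.177] w 1.0 F [-0.1  0.2  0.1]
scene
tin 315 [array([0.5018, 0.0205]), np.float64(0.0285)]
orange [array([0.6039, 0.0327]), np.float64(0.0291)]
red body 358 [ 0.5768 -0.2129  0.0256]
cap 137 [array([ 0.5753, -0.2144]), np.float64(0.0209)]
coaster 244 [array([ 0.5724, -0.2124]), np.float64(0.0375)]
yellow body 379 [ 0.5276 -0.2848  0.0254]
cap 129 [array([ 0.5266, -0.2866]), np.float64(0.0205)]
coaster 276 [array([ 0.5259, -0.2848]), np.float64(0.0379)]
green body 0 
cap 202 [array([ 0.5817, -0.3519]), np.float64(0.0208)]
coaster 132 [array([ 0.584 , -0.3507]), np.float64(0.0353)]
side
tin 379 [array([0.4999, 0.0196]), np.float64(0.0283)]
orange [array([0.6012, 0.0291]), np.float64(0.0298)]
red body 345 [ 0.575  -0.2154  0.0251]
cap 185 [array([ 0.5751, -0.2138]), np.float64(0.0198)]
coaster 215 [array([ 0.5784, -0.209 ]), np.float64(0.0472)]
yellow body 342 [ 0.5254 -0.2864  0.0259]
cap 212 [array([ 0.5245, -0.2864]), np.float64(0.02)]
coaster 433 [array([ 0.5235, -0.2865]), np.float64(0.0379)]
green body 370 [ 0.5811 -0.3526  0.0261]
cap 273 [array([ 0.582 , -0.3508]), np.float64(0.0215)]
coaster 415 [array([ 0.5793, -0.3513]), np.float64(0.038)]
```

View pics/side12.png

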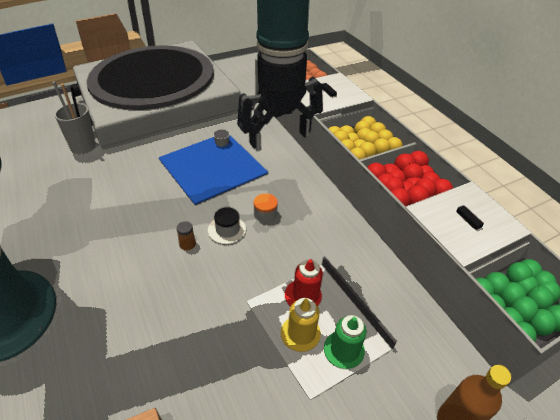

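View pics/scene12.png

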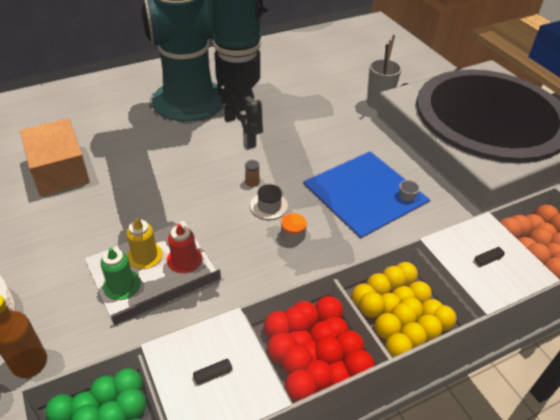

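All bottles stand upright and centred within about 4 mm, with red (308,283), yellow (303,322) and green (348,340) each on its own coaster. The tin (227,220) is on the plate, the orange tin has not moved, and the gripper is clear. Handing in.

```bash
python3 -c "
from workcell import bot
print(bot.finish_job())"
```

```text
the job is handed in; nothing more can be done
None
```

I moved the red, green and yellow bottles to the blue board, then set the black-lidded tin on the white plate. After that I returned yellow, green and red to their own coasters and handed in at about 72 s; no verdict is reported.

- **Last checks:** both cameras show everything upright and the gripper clear. Each bottle is within about 4–5 mm of its coaster's centre, and the tin is about 3–4 mm from the plate's centre. The orange-lidded tin is unchanged to within about 1 mm.
- **Slip:** my first grasp of the red bottle slid up onto its cap and shifted it a few mm. It stayed upright, so I reopened, gripped lower and carried on.
- **Disagreements:** the two fixed cameras differed by 2–4 mm throughout, so I averaged them. Some colour fits were spoiled by shadow, occlusion or colour thresholds: the plate fit after clearing the bottles, the last side-view red coaster fit, and the scene camera's green body fits. For these I relied on earlier pictures, the other camera, or fits to the bottle caps.

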